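# Bung the brine tub and hang up the mallet

### The arm

A 6-joint arm with a two-finger parallel gripper is mounted at the origin on the work surface. World frame = base frame: x ahead of the robot, y to its left, z up, the work surface at z = 0. Lengths are in mm, angles in rad, forces in N, time in s.
With the tool pointing down it reaches from about 350 to 775 mm from the base axis. Payload 7.3 kg.
Tool frame: the origin (TCP) lies on the centre line of the jaws, within the pads' length; the fingertips stand 14 mm ahead of it and the grasp point (between the pads) lies 5 mm behind it; z points along the fingers, y is the line along which they close (so a half turn about z gives the same grasp; the last joint's range is limited). The gripper opens to 92 mm and grips with 3 to 60 N. Pads are 19 mm wide; open, the fingers measure 130 mm over their backs; the gripper's body (75 mm by 190 mm) begins 47 mm behind the grasp point.
Start: joints at [1.078, 0.342, 1.524, -0, 1.275, -0.146], TCP at [178.428, 493.768, 240.741] pointing down, gripper open.
Joint ranges: [-2.53, 2.53], [-0.77, 2.02], [0.04, 2.7], [-1, 4.14], [0.28, 2.66], [-3.11, 3.11]. Speed limits (rad/s): [2.57, 2.57, 3.14, 3.14, 3.14, 3.14].

### API

Orientations are given as [roll, pitch, yaw] about the fixed x, y, z axes, in that order (R = Rz(yaw) Ry(pitch) Rx(roll)).
In Python, from plant import get_obs, capture, bot, spot_in, trace, pinpoint gives the robot as it stands.
- The arm moves only by the tool play_rows, never from a script. Its argument "rows" is a list of rows, each a list of 2 entries, a list of its own where there are three numbers: the shift along the world's x, y, z in units of 3 cm (1.0 is 3 cm), then the turn, a rotation vector about the world's x, y, z in units of 8 degrees (1.0 is 8 degrees). A call has 1 to 12 rows; each row shifts and turns the commanded pose from where the row before left it; what a row does not reach is not made up. A row lasts 1/8 s, in which the tool goes at most 62.5 mm and 10.7 degrees, less where a joint would pass 70% of its speed; a pose out of reach is approached as far as the arm can. A call with a number of a shift or a turn outside -1 to 1 is refused whole. A call with a gripper value outside its range is refused whole. "hand" is the opening, from -1 (shut) to 1 (fully open), set as the call begins (left out, the last holds). The fingers move at their own pace and stop on an object; the grip force is fixed at half the most. Time passes only in rows, so rows that do not move let the fingers close. It gives the time, the measured TCP pose, the force, the opening and the grip force at its end, in the units of the state.
- get_obs(): the state, without advancing time (a new reading comes with each control period).
- capture(name): name is "scene" or "top"; returns a dict with "frame" (400x640x3 uint8, red, green, blue), "fov_y" (degrees; the focal length in pixels is half the picture's height over the tangent of half this angle, whatever the lens; pixels are square), "cx", "cy" (the principal point, pixels), "rvec" (rotation vector, rad) and "tvec" (3), from world to camera coordinates, as OpenCV has them. Camera axes: x right, y down, z forward; pixel columns grow to the right and rows downward; lengths in mm; the calibration is good to about 2 mm. A picture is of the moment at which its call begins. There is no depth.
- bot.close_job(): hands the job in; it is judged then, once.
Trained networks look in the newest picture that a camera, given by its name, has taken for a name from the list of things; names that differ only in an ending like _2 or _b are one class to them, and where a whole thing is asked for, a point or a joint stands for the part that bears it (a point fixed in the world has none). Each returns a list of dicts, best first, with "p" (0 to 1); they miss things now and then, are a little off and sometimes report something else, mostly with a low value. They report only what shows in the picture. A call takes as long as a camera call. They do not tell look-alikes from the thing itself.
- spot_in(query, camera): "at" ([row, column] in pixels, amid what is visible of it).
- trace(query, camera): "mask" (400x640 bool, what is visible of it) and "at" ([row, column] in pixels, amid what is visible of it).
- pinpoint(query, camera): "at" ([row, column] in pixels: a listed point, or the origin of a listed thing).
The state is a dict: "time": time; "joint_positions": joint angles; "dq": joint speeds; "tau": joint torques, N m; "tool_pos": TCP position; "tcp_rot": TCP orientation; "contact_force": force on the tool from outside, world axes, zero at the start; "moment": the same for the moment, N m; "grip_width": finger opening in mm; "finger_force": force on a finger pad.
Only numpy, scipy, OpenCV 4.12 (cv2) and the standard library are available. Lean on these libraries where they do the work, as an engineer would, in place of code of your own. Each camera call takes 0.05 s, during which the arm holds its last target. There are 200 camera calls.

### The job

Pick up the rubber mallet and drive the red bung in the tub's lid fully home with it; do not push the bung or tub with the gripper. Then put the mallet away on the sloping blue stand: thread the eye of its handle over the steel peg and lower it until the head rests on the board before letting go, so that it hangs straight down the slope. Leave the tin, the jar and the bowl where they are.

Things in the scene. Friction and masses are not known exactly. Their poses are not given: they have to be found in the camera images.
- mallet: Rubber mallet, 201 mm long, about 0.4 kg, standing on a face of its head with the handle level. Black round head, 60 mm diameter, 70 mm high, grey band; orange handle 24 mm wide, 20 mm high, leaving the head at mid-height and ending in a round eye. Origin: centre of the head's lower face (on the table at first). z: head's axis, up at first; x: from head along handle to eye.
- mallet_grip (a point): Point in the middle of the handle, 60 mm along x from the head's axis and 35 mm above the head's lower face. A good place to grip, closing across the handle (mallet y, 24 mm wide). The handle is clear from 30 to 129 mm along x.
- mallet_eye (a point): Centre of the eye at the end of the handle, 150 mm along x from the head's axis, 35 mm above the head's lower face. Ring 42 mm outside, hole 26 mm, 16 mm thick; the hole runs along the mallet's z.
- tub: Round white food tub, fixed, 154 mm over its blue lid, with a thin wire bail. Origin: centre of its underside, on the table. The top of the lid is at 100 mm; a blue boss 52 mm across in the middle of the lid rises to 110 mm. The bung stands in the boss, on the tub's axis.
- bung_top (a point): Centre of the top of the red bung, a disc 42 mm across and 12 mm thick on a white stem. It stands up to 140 mm above the table and is 122 mm high when fully home, with the disc resting on the boss.
- bung (a joint): How far the bung has been pushed down, in m: 0 fully up, 0.018 fully home. It moves straight down, takes about 9 N, and stays where it is left.
- pegboard: Sloping blue board 240 x 140 x 10 mm, fixed on a steel stand, 35 degrees from level, facing up and towards the robot, with one steel peg square to it near its upper edge. Origin: centre of the peg's foot on the board's surface, 175 mm above the table. z: out of the board along the peg (35 degrees from vertical); x: straight up the slope; y: across. Surface: x -205 to +35 mm.
- peg_tip (a point): Centre of the free end of the steel peg, 75 mm along pegboard z from its foot. The peg is 16 mm in diameter, its last 9 mm tapered. When the mallet is hung, its head rests flat on the board at about pegboard x = -150 mm and the middle of its eye is 35 mm from the board along the peg.
- tin: Closed yellow-labelled tin, 74 mm in diameter, 110 mm high, about 0.45 kg, a bystander. Origin: centre of its underside.
- jar: Amber jar with a green cap, 72 mm in diameter, 120 mm high, about 0.4 kg, a bystander. Origin: centre of its underside.
- bowl: Steel bowl, 110 mm across and 45 mm high, a bystander. Origin: centre of its underside.
Things that resemble listed ones, but are neither listed nor needed, are in the scene too. Several things look just like the mallet: the one meant starts farthest to the robot's right.

How it is judged (in metres and radians):
On the way, in this order (a step that is already met when the one before it is completed fails the run):
1. the bung is driven home by the mallet (value of joint bung above 0.0155 m and contact force between mallet and tub above 1 N).
2. the held mallet's eye is on the peg, its head lowered square onto the board (within 9 mm) (contact force between the fingers and mallet above 1 N and z of mallet_eye in the frame of pegboard between 0.025 and 0.044 m and x of mallet_eye in the frame of pegboard between -0.009 and 0.009 m and y of mallet_eye in the frame of pegboard between -0.009 and 0.009 m and angle between the z axis of mallet and the z axis of pegboard, either way round below 0.15 rad), for 0.1 s.
At the end, for the whole second after the job is handed in: Bung home within 2.5 mm. Mallet at rest on the peg: eye 25 to 44 mm from the board and within 9 mm across x and y of the peg axis, head axis within 7 degrees of the peg, head more than 130 mm down the slope and within 40 mm sideways (value of joint bung above 0.0155 m and z of mallet_eye in the frame of pegboard between 0.025 and 0.044 m and x of mallet_eye in the frame of pegboard between -0.009 and 0.009 m and y of mallet_eye in the frame of pegboard between -0.009 and 0.009 m and x of mallet in the frame of pegboard below -0.13 m and y of mallet in the frame of pegboard between -0.04 and 0.04 m and angle between the z axis of mallet and the z axis of pegboard, either way round below 0.12 rad and linear speed of mallet below 0.02 m/s); the robot touches nothing.
It fails at once if the gripper pushes the bung or the tub (over 3 N) (contact force between the fingers and tub above 3 N).
It fails at once if the tin, the jar or the bowl is moved more than 30 mm (distance of any of tin, jar, bowl from where it was at the start of the episode above 0.03 m).
It also fails if it takes over 58 s, if anything falls off the work surface, if the arm or the gripper's body presses on something with over 40 N, if the wrist force passes 120 N, or if a joint passes its speed limit or range.

## Working session

There is one attempt and no reset: what is moved stays moved. The work goes in short steps, Python scripts to look and compute and a tool call to move; the robot and the scene stay as the last step left them, time stands still between calls to the robot, and variables do not carry over. Pictures are saved under pics/ and viewed, at most 10 in all, crops included, and the job is handed in when it is done.

Besides the shell and the picture viewer there is one more tool, called after "Request:" by a JSON object that holds its "fn" and its "kwargs". play_rows: Moves the arm, as the interface text tells. Shifts and turns lie within -1 to 1; 1 stands for 3 cm of shift or 8 degrees of turn. Its arguments: {"type":"object","properties":{"rows":{"type":"array"},"hand":{"type":"number"}},"required":["rows"]}

```bash
mkdir -p pics; cat > h.py <<'E'
import numpy as np, cv2
from plant import get_obs, capture, bot, spot_in, trace, pinpoint
def cam(name):
    c=capture(name); f=200/np.tan(np.radians(c["fov_y"])/2)
    K=np.array([[f,0,c["cx"]],[0,f,c["cy"]],[0,0,1]]); R=cv2.Rodrigues(np.array(c["rvec"],float))[0]; t=np.array(c["tvec"],float)
    return dict(K=K,R=R,t=t,img=c["frame"])
def ray(c,at):
    d=c["R"].T@np.linalg.inv(c["K"])@np.array([at[1],at[0],1.]); return -c["R"].T@c["t"],d
def onz(c,at,z):
    o,d=ray(c,at); return o+d*(z-o[2])/d[2]
def proj(c,P):
    q=c["K"]@(c["R"]@np.asarray(P,float)+c["t"]); return np.array([q[1],q[0]])/q[2]
def tri(c1,a1,c2,a2):
    (o1,d1),(o2,d2)=ray(c1,a1),ray(c2,a2); s=np.linalg.lstsq(np.c_[d1,-d2],o2-o1,rcond=None)[0]
    p,q=o1+s[0]*d1,o2+s[1]*d2; return (p+q)/2,np.linalg.norm(p-q)
def save(c,n): cv2.imwrite(f"pics/{n}.png",c["img"][:,:,::-1])
E
python3 - <<'E'
from h import *
np.set_printoptions(precision=1,suppress=True)
for n in("scene","top"):
    c=cam(n); save(c,n); print(n,"cam at",-c["R"].T@c["t"])
    for q,z in(("mallet",0),("mallet_grip",35),("mallet_eye",35),("bung_top",140),("peg_tip",236.4),("pegboard",175),("tub",0),("tin",0),("jar",0),("bowl",0)):
        for r in pinpoint(q,n): print(q,round(r["p"],2),np.array(r["at"]),onz(c,r["at"],z))
E
```

```text
scene cam at [1290.7   93.5 1099.3]
mallet 0.89 [186.1 245.9] [ 405.5 -115.     0. ]
mallet 0.68 [206.2 177.4] [ 484.6 -318.9    0. ]
mallet_grip 0.94 [219.9 168.3] [ 559.7 -323.2   35. ]
mallet_grip 0.76 [164.7 251.5] [345.7 -98.2  35. ]
mallet_eye 0.94 [143.7 257.8] [252.4 -84.8  35. ]
bung_top 0.59 [168.9 374.9] [455.6 275.7 140. ]
peg_tip 0.76 [191.7 290.1] [613.8  40.9 236.4]
peg_tip 0.53 [207.  177.9] [ 660.3 -228.6  236.4]
tub 0.65 [198.3 370.5] [454.9 277.9   0. ]
tin 0.57 [276.8 176.4] [ 725.2 -277.8    0. ]
jar 0.87 [281.2 403.2] [739.4 343.9   0. ]
bowl 0.85 [239.9 460.6] [607.4 527.6   0. ]
top cam at [ 434.3  111.4 1553.4]
mallet 0.79 [217.5 426.8] [ 497.1 -311.8    0. ]
mallet 0.22 [236.5 258.5] [447.2 294.3   0. ]
mallet_grip 0.97 [262.7 373.2] [ 344.2 -106.    35. ]
mallet_grip 0.62 [202.4 436.7] [ 548.1 -340.5   35. ]
mallet_eye 0.68 [170.4 433.1] [ 662.8 -334.2   35. ]
mallet_eye 0.6 [291.3 367.7] [247.2 -82.8  35. ]
bung_top 0.63 [240.  256.7] [434.9 283.8 140. ]
peg_tip 0.6 [185.6 335.3] [593.5  29.3 236.4]
pegboard 0.6 [170.9 324.7] [649.5  58.  175. ]
tub 0.8 [238.6 264.5] [439.1 273.2   0. ]
tin 0.66 [153.9 417.3] [ 730.7 -289.8    0. ]
jar 0.73 [156. 245.] [739.1 338.6   0. ]
bowl 0.57 [185.9 194.5] [634.9 520.5   0. ]
```

View pics/scene.png

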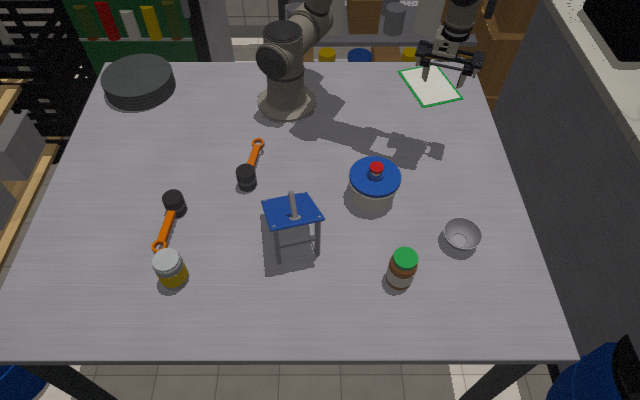

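View pics/top.png

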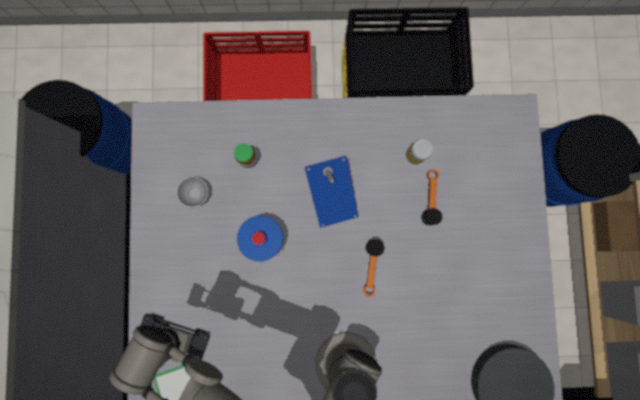

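Mallet candidates: top (216,431), equivalently scene (203,174), is at y≈-320. The other is at top (247,374), scene (177,246), y≈-105. The robot's right is -y, so the first is the one meant. I'll check it in an enlarged crop.

```bash
python3 - <<'E'
import cv2,numpy as np
a=cv2.imread("pics/top.png");b=cv2.imread("pics/scene.png")
c=[cv2.resize(a[145:235,395:465],None,fx=5,fy=5,interpolation=cv2.INTER_CUBIC)[:450],cv2.resize(a[140:230,295:365],None,fx=5,fy=5,interpolation=cv2.INTER_CUBIC)]
cv2.imwrite("pics/crop.png",np.hstack(c))
E
```

```text
(no output)
```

View pics/crop.png

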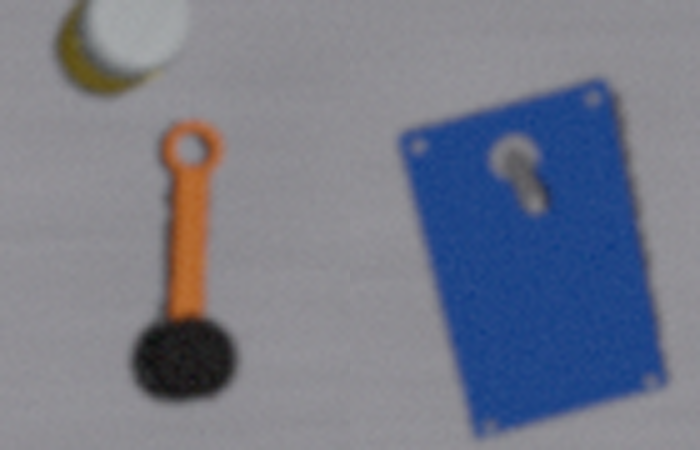

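The rightmost mallet has a full eye at crop (190,147) and its head at (185,360). The board's peg is near the upper edge, and the board is yawed about +12°. Next I'll fit poses by silhouette.

```bash
cat > fit.py <<'E'
from h import *
from scipy.optimize import minimize
from scipy.spatial.transform import Rotation as Ro
S=4
def T(xyz,R,P): return np.asarray(P,float)@R.T+np.asarray(xyz)
def circ(r,z,cx=0): a=np.linspace(0,2*np.pi,40,endpoint=False); return np.c_[cx+r*np.cos(a),r*np.sin(a),0*a+z]
HEAD=np.r_[circ(30,0),circ(30,70)]
HND=np.array([[x,y,z] for x in(28,133) for y in(-12,12) for z in(25,45)])
RING=np.r_[circ(21,27,150),circ(21,43,150)]; HT,HB=circ(13,43,150),circ(13,27,150)
BOARD=np.array([[x,y,z] for x in(-205,35) for y in(-70,70) for z in(-10,0)])
def px(c,P):
    q=(P@c["R"].T+c["t"])@c["K"].T; return q[:,:2]/q[:,2:]
def fill(c,P,roi,hull=True):
    r0,r1,c0,c1=roi; m=np.zeros(((r1-r0)*S,(c1-c0)*S),np.float32)
    p=((px(c,P)-[c0,r0]+.5)*S-.5).astype(np.float32); p=cv2.convexHull(p)
    cv2.fillPoly(m,[np.round(p*16).astype(np.int32)],1.,cv2.LINE_8,4); return m
def down(m): return cv2.resize(m,None,fx=1/S,fy=1/S,interpolation=cv2.INTER_AREA)
def mallet_model(c,xyz,R,roi):
    h=fill(c,T(xyz,R,HEAD),roi); o=np.maximum(fill(c,T(xyz,R,HND),roi),fill(c,T(xyz,R,RING),roi))
    hole=fill(c,T(xyz,R,HT),roi)*fill(c,T(xyz,R,HB),roi); 
    o=o*(1-hole)
    # head hides handle if nearer, approx: only when seen from above (head taller)
    return down(o*(1-h)),down(h)
def chan(img,kind):
    f=img.astype(np.float32); r,g,b=f[...,0],f[...,1],f[...,2]
    if kind=="orange": return np.clip((r-b-15)/90,0,1)
    if kind=="blue": return np.clip((b-r-15)/70,0,1)
    if kind=="black": return np.clip((105-f.max(2))/60,0,1)
E
python3 - <<'E'
from fit import *
np.set_printoptions(precision=2,suppress=True)
C={n:cam(n) for n in("top","scene")}
def roi_of(c,P,m=8):
    p=px(c,P); a=p.min(0)-m;b=p.max(0)+m; return int(a[1]),int(b[1]),int(a[0]),int(b[0])
def board(v): return np.array([v[0],v[1],175.]),(Ro.from_euler("z",v[2])*Ro.from_euler("y",-35,degrees=True)).as_matrix()
def run(f,v0,st):
    v=np.array(v0,float)
    for k in range(3):
        s=np.vstack([v]+[v+np.eye(3)[i]*st[i] for i in range(3)]); r=minimize(f,v,method="Nelder-Mead",options=dict(initial_simplex=s,xatol=.005,fatol=1e-4)); v=r.x
    return r
# board: model colour-corrected; fit
for use in(["top"],["scene"],["top","scene"]):
    rois={n:roi_of(C[n],T(*board([640,55,.21]),BOARD)) for n in use}
    obs={n:cv2.GaussianBlur(chan(C[n]["img"],"blue")[rois[n][0]:rois[n][1],rois[n][2]:rois[n][3]],(0,0),1) for n in use}
    def fb(v):
        return sum(((cv2.GaussianBlur(down(fill(C[n],T(*board(v),BOARD),rois[n])),(0,0),1)-obs[n])**2).mean() for n in use)
    r=run(fb,[640,55,.21],[8,8,.05]); tip=T(*board(r.x),[[0,0,75]])[0]; print("board",use,r.x,r.fun,"tip",tip)
    if len(use)==2:
        for n in use: print(n,"tip px",px(C[n],tip[None]),"foot",px(C[n],np.array([[r.x[0],r.x[1],175]])))
def mal(v): return np.array([v[0],v[1],0.]),Ro.from_euler("z",v[2]).as_matrix()
for use in(["top"],["scene"],["top","scene"]):
    rois={n:roi_of(C[n],T(*mal([500,-322,-.02]),np.r_[HEAD,RING]),5) for n in use}
    obs={n:cv2.GaussianBlur(chan(C[n]["img"],"orange")[rois[n][0]:rois[n][1],rois[n][2]:rois[n][3]],(0,0),1) for n in use}
    fm=lambda v: sum(((cv2.GaussianBlur(mallet_model(C[n],*mal(v),rois[n])[0],(0,0),1)-obs[n])**2).mean() for n in use)
    r=run(fm,[500,-322,-.02],[8,8,.05]); print("mallet",use,r.x,r.fun)
    print(" grip",T(*mal(r.x),[[60,0,35],[150,0,35]]))
# bung: red centroid
ats={}
for n in C:
    f=C[n]["img"].astype(float); w=np.clip((f[...,0]-np.maximum(f[...,1],f[...,2])-40)/100,0,1); a0=(240,257) if n=="top" else (169,376)
    yy,xx=np.mgrid[:400,:640]; w=w*((abs(yy-a0[0])<15)&(abs(xx-a0[1])<15)); ats[n]=[(w*yy).sum()/w.sum(),(w*xx).sum()/w.sum()]
    print("bung",n,w.sum(),onz(C[n],ats[n],136 if n=="scene" else 138))
print(tri(C["top"],ats["top"],C["scene"],ats["scene"]))
E
```

```text
board ['top'] [649.46  49.64   0.24] 0.01993749663233757 tip [607.72  39.22 236.44]
board ['scene'] [649.38  50.09   0.23] 0.040206145495176315 tip [607.48  40.36 236.44]
board ['top', 'scene'] [649.15  49.44   0.23] 0.06139766797423363 tip [607.29  39.53 236.44]
top tip px [[331.83 181.23]] foot [[327.37 170.93]]
scene tip px [[289.64 189.62]] foot [[294.03 217.57]]
mallet ['top'] [ 497.53 -319.06   -0.09] 0.007096951361745596
 grip [[ 557.28 -324.57   35.  ]
 [ 646.9  -332.85   35.  ]]
mallet ['scene'] [ 492.41 -312.13   -0.15] 0.020195037126541138
 grip [[ 551.77 -320.87   35.  ]
 [ 640.81 -333.99   35.  ]]
mallet ['top', 'scene'] [ 495.97 -315.33   -0.12] 0.03058703988790512
 grip [[ 555.53 -322.61   35.  ]
 [ 644.86 -333.54   35.  ]]
bung top 80.56 [442.08 279.   138.  ]
bung scene 106.03 [441.89 281.53 136.  ]
(array([442.18, 280.33, 136.31]), np.float64(2.2517725482915276))
```

```bash
python3 - <<'E'
from fit import *
np.set_printoptions(precision=2,suppress=True)
C={n:cam(n) for n in("top","scene")}
rois=dict(top=(160,232,408,452),scene=(184,262,142,196))
def mal(v): return np.array([v[0],v[1],0.]),Ro.from_euler("z",v[2]).as_matrix()
O={};W={}
for n in C:
    r=rois[n]; im=C[n]["img"][r[0]:r[1],r[2]:r[3]]
    f=im.astype(np.float32); yy,xx=np.mgrid[r[0]:r[1],r[2]:r[3]]
    w=np.ones(yy.shape,np.float32)
    if n=="top": w[(xx<424)&(yy<185)]=0
    else: w[(yy>243)]=0
    O[n]=[cv2.GaussianBlur(chan(im,k),(0,0),.7) for k in("orange","black")]; W[n]=w
    o=chan(im,"orange")*w; print(n,o.max(),"orange area",o.sum(), "black",(O[n][1]*w).max())
def f(v,use,ks):
    e=0
    for n in use:
        m=mallet_model(C[n],*mal(v),rois[n])
        for k in ks: e+=(W[n]*(cv2.GaussianBlur(m[k],(0,0),.7)-O[n][k])**2).mean()
    return e
for use in(["top"],["scene"],["top","scene"]):
  for ks in((0,),(0,1)):
    v=np.array([497,-319,-.05])
    for k in range(3):
        s=np.vstack([v]+[v+np.eye(3)[i]*[6,6,.06][i] for i in range(3)]); r=minimize(f,v,(use,ks),method="Nelder-Mead",options=dict(initial_simplex=s,xatol=.005,fatol=1e-6)); v=r.x
    print(use,ks,v,r.fun,T(*mal(v),[[60,0,35],[150,0,35]]).ravel())
big=[]
for n in C:
    r=rois[n]; im=C[n]["img"].copy()[r[0]:r[1],r[2]:r[3]]; im=cv2.resize(im,None,fx=6,fy=6,interpolation=cv2.INTER_CUBIC)
    for P in(HEAD[:40],HEAD[40:],RING[40:],HT,HND[[1,3,7,5]]):
        p=(px(C[n],T(*mal(v),P))-[r[2],r[0]]+.5)*6-.5; cv2.polylines(im,[np.round(p).astype(np.int32)],True,(0,255,0),1)
    big.append(im[:420])
cv2.imwrite("pics/fit.png",np.hstack(big)[:,:,::-1])
print(get_obs()["time"])
E
```

```text
top 1.0 orange area 260.1889 black 1.0
scene 1.0 orange area 314.4 black 0.99999994
['top'] (0,) [ 498.13 -318.68   -0.1 ] 0.006199522875249386 [ 557.86 -324.39   35.    647.45 -332.95   35.  ]
['top'] (0, 1) [ 498.65 -317.28   -0.11] 0.014115724712610245 [ 558.3  -323.71   35.    647.78 -333.37   35.  ]
['scene'] (0,) [ 495.49 -312.47   -0.14] 0.01279896218329668 [ 554.91 -320.81   35.    644.04 -333.3    35.  ]
['scene'] (0, 1) [ 499.72 -315.72   -0.11] 0.030279871076345444 [ 559.37 -322.18   35.    648.85 -331.88   35.  ]
['top', 'scene'] (0,) [ 497.19 -316.35   -0.11] 0.020911788567900658 [ 556.85 -322.77   35.    646.33 -332.38   35.  ]
['top', 'scene'] (0, 1) [ 498.79 -316.59   -0.11] 0.045256227254867554 [ 558.44 -323.03   35.    647.92 -332.7    35.  ]
1.3
```

View pics/fit.png

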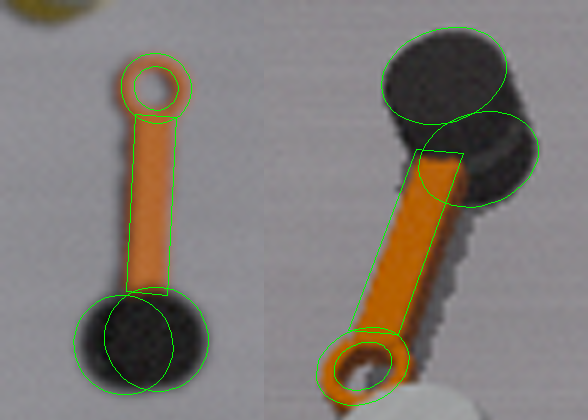

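The fit outlines lie on the handle, eye (top px (170,433)) and head in both views. Now the turns needed.

```bash
python3 - <<'E'
from fit import *
np.set_printoptions(precision=3,suppress=True)
o=get_obs(); print(o["tool_pos"],o["tcp_rot"],o["grip_width"])
R0=Ro.from_euler("xyz",o["tcp_rot"]); print(R0.as_matrix())
Rm=Ro.from_euler("z",-.107)
for name,Rg in(("grasp",Rm),("bung",Ro.from_euler("z",.0)),("peg",Ro.from_euler("z",.233)*Ro.from_euler("y",-35,degrees=True))):
  for s in(0,np.pi):
    Rt=Rg*Ro.from_euler("x",np.pi)*Ro.from_euler("z",s)
    print(name,s,(Rt*R0.inv()).as_rotvec(degrees=True)/8, Rt.as_matrix()[:,1])
E
```

```text
[178.419 493.773 240.759] [3.141 0.    2.795] 92.17505998535196
[[-0.94  0.34  0.  ]
 [ 0.34  0.94  0.  ]
 [-0.    0.   -1.  ]]
grasp 0 [  0.      0.001 -20.783] [-0.107 -0.994  0.   ]
grasp 3.141592653589793 [-0.001  0.     1.717] [ 0.107  0.994 -0.   ]
bung 0 [  0.      0.001 -20.017] [ 0. -1.  0.]
bung 3.141592653589793 [-0.001  0.     2.483] [-0.  1. -0.]
peg 0 [  5.787  -0.328 -17.616] [ 0.231 -0.973  0.   ]
peg 3.141592653589793 [-0.253 -4.428  4.021] [-0.231  0.973 -0.   ]
```

Request:
{"fn": "play_rows", "kwargs": {"hand": 1, "rows": [[[0.44,-0.97,0],[0,0,0.06]],[[0.44,-0.97,0],[0,0,0.06]],[[0.44,-0.97,0],[0,0,0.06]],[[0.44,-0.97,0],[0,0,0.06]],[[0.44,-0.97,0],[0,0,0.06]],[[0.44,-0.97,0],[0,0,0.06]],[[0.44,-0.97,0],[0,0,0.06]],[[0.44,-0.97,0],[0,0,0.06]],[[0.44,-0.97,0],[0,0,0.06]],[[0.44,-0.97,0],[0,0,0.06]],[[0.44,-0.97,0],[0,0,0.06]],[[0.44,-0.97,0],[0,0,0.06]]]}}

```text
time: 2.8
tool_pos: [337.2, 143.6, 240.9]
tcp_rot: [3.141, 0.001, 2.896]
contact_force: [0.4, 0.1, 0.1]
grip_width: 91.6
finger_force: 0.0
```

Request:
{"fn": "play_rows", "kwargs": {"rows": [[[0.44,-0.97,0],[0,0,0.06]],[[0.44,-0.97,0],[0,0,0.06]],[[0.44,-0.97,0],[0,0,0.06]],[[0.44,-0.97,0],[0,0,0.06]],[[0.44,-0.97,0],[0,0,0.06]],[[0.44,-0.97,0],[0,0,0.06]],[[0.44,-0.97,0],[0,0,0.06]],[[0.44,-0.97,0],[0,0,0.06]],[[0.44,-0.97,0],[0,0,0.06]],[[0.44,-0.97,0],[0,0,0.06]],[[0.44,-0.97,0],[0,0,0.06]],[[0.44,-0.97,0],[0,0,0.06]]]}}

```text
time: 4.3
tool_pos: [495.6, -205.7, 240.7]
tcp_rot: [3.141, 0.0, 2.996]
contact_force: [0.6, -0.1, -0.0]
grip_width: 92.0
finger_force: 0.0
```

Request:
{"fn": "play_rows", "kwargs": {"rows": [[[0.44,-0.97,-0.5],[0,0,0.06]],[[0.44,-0.97,-0.5],[0,0,0.06]],[[0.44,-0.97,-0.5],[0,0,0.06]],[[0.44,-0.97,-0.5],[0,0,0.06]],[[0,0,-0.5],[0,0,0]],[[0,0,0],[0,0,0]]]}}

```text
time: 5.05
tool_pos: [547.1, -319.9, 164.1]
tcp_rot: [3.139, -0.003, 3.029]
contact_force: [0.3, 1.1, 0.8]
grip_width: 92.1
finger_force: 0.0
```

Request:
{"fn": "play_rows", "kwargs": {"rows": [[[0,-0.03,-0.7],[0,0,0]],[[0,0,-0.7],[0,0,0]],[[0,0,-0.7],[0,0,0]],[[0,0,-0.7],[0,0,0]],[[0,0,-0.7],[0,0,0]],[[0,0,-0.6],[0,0,0]],[[0,0,-0.4],[0,0,0]],[[0,0,0],[0,0,0]],[[0,0,0],[0,0,0]]]}}

```text
time: 6.18
tool_pos: [548.5, -322.2, 31.5]
tcp_rot: [-3.141, 0.001, 3.029]
contact_force: [-1.1, 0.0, 0.7]
grip_width: 91.6
finger_force: 0.0
```

Request:
{"fn": "play_rows", "kwargs": {"hand": -1, "rows": [[[0,0,0],[0,0,0]],[[0,0,0],[0,0,0]],[[0,0,0],[0,0,0]],[[0,0,0],[0,0,0]],[[0,0,0],[0,0,0]],[[0,0,0],[0,0,0]],[[0,0,0],[0,0,0]],[[0,0,0],[0,0,0]]]}}

```text
time: 7.18
tool_pos: [548.0, -321.9, 30.7]
tcp_rot: [3.141, -0.0, 3.029]
contact_force: [0.9, -0.8, -0.4]
grip_width: 23.8
finger_force: 29.9
```

Request:
{"fn": "play_rows", "kwargs": {"rows": [[[0,0,0.3],[0,0,0]],[[0,0,0.5],[0,0,0]],[[0,0,0.8],[0,0,0]],[[0,0,0.9],[0,0,0]],[[0,0,0.9],[0,0,0]],[[0,0,0.9],[0,0,0]],[[0,0,0.9],[0,0,0]],[[0,0,0.9],[0,0,0]],[[0,0,0.9],[0,0,0]],[[0,0,0.9],[0,0,0]],[[0,0.2,0.7],[0,0,0]],[[0,0.4,0.4],[0,0,0]]]}}

```text
time: 8.68
tool_pos: [547.9, -303.8, 302.7]
tcp_rot: [-3.141, 0.002, 3.029]
contact_force: [-0.0, -0.1, -3.8]
grip_width: 23.4
finger_force: 29.9
```

Request:
{"fn": "play_rows", "kwargs": {"rows": [[[-0.1,0.7,0],[0,0,0]],[[-0.12,1,0],[0,0,0]],[[-0.12,1,0],[0,0,0]],[[-0.12,1,0],[0,0,0]],[[-0.12,1,0],[0,0,0]],[[-0.12,1,0],[0,0,0]],[[-0.12,1,0],[0,0,0]],[[-0.12,1,0],[0,0,0]],[[-0.12,1,0],[0,0,0]],[[-0.12,1,0],[0,0,0]],[[-0.12,1,0],[0,0,0]],[[-0.12,1,0],[0,0,0]]]}}

```text
time: 10.18
tool_pos: [504.5, 48.5, 300.9]
tcp_rot: [3.141, -0.0, 3.03]
contact_force: [0.7, -0.1, -4.1]
grip_width: 23.5
finger_force: 29.9
```

Request:
{"fn": "play_rows", "kwargs": {"rows": [[[-0.12,1,0],[0,0,0]],[[-0.12,1,0],[0,0,0]],[[-0.12,1,0],[0,0,0]],[[-0.12,1,0],[0,0,0]],[[-0.12,1,0],[0,0,0]],[[-0.12,1,0],[0,0,0]],[[-0.12,0.9,0],[0,0,0]],[[-0.05,0.5,0],[0,0,0]],[[0,0.2,0],[0,0,0]],[[0,0,0],[0,0,0]],[[0,0,0],[0,0,0]]]}}

```text
time: 11.55
tool_pos: [478.9, 274.3, 300.8]
tcp_rot: [-3.141, 0.0, 3.028]
contact_force: [0.0, -0.2, -4.4]
grip_width: 23.8
finger_force: 29.9
```

```bash
cat > held.py <<'E'
from fit import *
# fit held mallet in tool frame: (g along mallet x from head axis, slip pitch about mallet y, height offset) ; y & yaw from jaws
def pose(o,v):
    Rt=Ro.from_euler("xyz",o["tcp_rot"]); Rm=Rt*Ro.from_euler("z",-np.pi)*Ro.from_euler("x",-np.pi)  # mallet R if no slip
    gp=np.array(o["tool_pos"])-5*Rt.as_matrix()[:,2]
    R=Rm*Ro.from_euler("y",v[1])
    # grasp point is at handle-frame (v[0],0,35+v[2])
    return gp-R.as_matrix()@np.array([v[0],0,35+v[2]]),R.as_matrix()
def fit(C,o,v0=(50,0,0),use=("top","scene"),ks=(0,),mask=None):
    O={};rois={}
    for n in use:
        p=px(C[n],T(*pose(o,v0),np.r_[HEAD,RING])); a=np.maximum(p.min(0)-10,0);b=p.max(0)+10
        r=rois[n]=(int(a[1]),int(min(b[1],400)),int(a[0]),int(min(b[0],640)))
        O[n]=[cv2.GaussianBlur(chan(C[n]["img"][r[0]:r[1],r[2]:r[3]],k),(0,0),.7) for k in("orange","black")]
    def f(v):
        e=0
        for n in use:
            xyz,R=pose(o,v[:3]); m=mallet_model(C[n],xyz,R,rois[n])
            # only outer half of the handle+ring, clear of the gripper
            w=cv2.dilate(down(fill(C[n],T(xyz,R,np.r_[RING,HND[4:],HND[4:]-[40,0,0]]),rois[n])),np.ones((7,7)))
            e+=(w*(cv2.GaussianBlur(m[0],(0,0),.7)-O[n][0])**2).sum()
        return e
    v=np.array(v0,float)
    for k in range(3):
        s=np.vstack([v]+[v+np.eye(3)[i]*[5,.06,3][i] for i in range(3)]); r=minimize(f,v,method="Nelder-Mead",options=dict(initial_simplex=s,xatol=.005,fatol=1e-4)); v=r.x
    return v,r.fun,rois
def overlay(C,rois,o,v,name,f=5):
    big=[]
    for n in rois:
        r=rois[n]; im=cv2.resize(C[n]["img"][r[0]:r[1],r[2]:r[3]],None,fx=f,fy=f,interpolation=cv2.INTER_CUBIC)
        for P in(HEAD[:40],HEAD[40:],RING[40:],HT,HND[[1,3,7,5]]):
            p=(px(C[n],T(*pose(o,v),P))-[r[2],r[0]]+.5)*f-.5; cv2.polylines(im,[np.round(p).astype(np.int32)],True,(0,255,0),1)
        big.append(cv2.copyMakeBorder(im,0,max(0,580-im.shape[0]),0,4,0)[:580,:396])
    cv2.imwrite(f"pics/{name}.png",np.hstack(big)[:,:,::-1])
E
python3 - <<'E'
from held import *
np.set_printoptions(precision=3,suppress=True)
C={n:cam(n) for n in("top","scene")}; o=get_obs(); print(o["time"],o["tool_pos"],o["tcp_rot"],o["contact_force"],o["moment"])
for u in(("top",),("scene",),("top","scene")):
    v,e,rois=fit(C,o,use=u); print(u,v,e)
overlay(C,rois,o,v,"held1"); xyz,R=pose(o,v); print(xyz,T(xyz,R,[[150,0,35]]))
E
```

```text
11.65 [478.912 274.379 300.771] [-3.141 -0.     3.028] [ 0.278 -0.616 -3.806] [-0.034 -0.072 -0.005]
('top',) [48.422 -0.059  5.663] 158.8841552734375
('scene',) [52.037 -0.015  1.044] 52.357879638671875
('top', 'scene') [48.724 -0.045  0.439] 214.8332977294922
[432.139 279.694 268.169] [[579.457 262.949 309.903]]
```

View pics/held1.png

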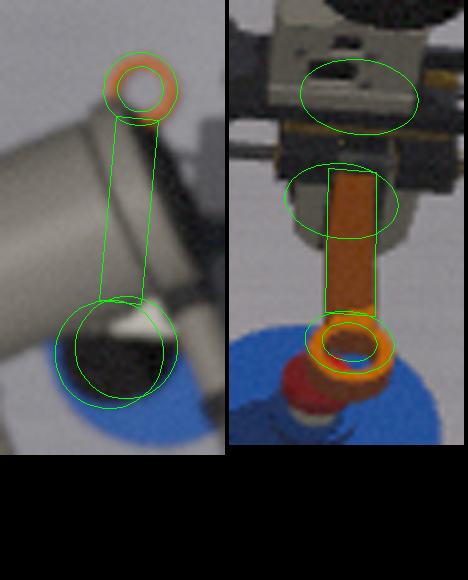

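Request:
{"fn": "play_rows", "kwargs": {"rows": [[[0,0,-0.4],[0,0,0]],[[0,0,-0.7],[0,0,0]],[[0,0,-0.8],[0,0,0]],[[0,0,-0.8],[0,0,0]],[[0,0,-0.5],[0,0,0]],[[0,0,-0.3],[0,0,0]],[[0,0,-0.2],[0,0,0]],[[0,0,-0.2],[0,0,0]],[[0,0,-0.2],[0,0,0]],[[0,0,0],[0,0,0]]]}}

```text
time: 12.9
tool_pos: [478.5, 275.0, 177.4]
tcp_rot: [-3.141, -0.001, 3.029]
contact_force: [0.5, 0.2, -4.1]
grip_width: 23.8
finger_force: 29.9
```

Request:
{"fn": "play_rows", "kwargs": {"rows": [[[0,0,-0.1],[0,0,0]],[[0,0,-0.1],[0,0,0]],[[0,0,-0.1],[0,0,0]],[[0,0,-0.1],[0,0,0]],[[0,0,-0.1],[0,0,0]],[[0,0,-0.1],[0,0,0]],[[0,0,-0.1],[0,0,0]],[[0,0,0],[0,0,0]]]}}

```text
time: 13.9
tool_pos: [478.8, 275.1, 156.5]
tcp_rot: [3.141, 0.0, 3.029]
contact_force: [0.2, 0.2, 0.7]
grip_width: 23.7
finger_force: 29.9
```

Request:
{"fn": "play_rows", "kwargs": {"rows": [[[0,0,-0.07],[0,0,0]],[[0,0,-0.07],[0,0,0]],[[0,0,-0.07],[0,0,0]],[[0,0,-0.07],[0,0,0]]]}}

```text
time: 14.4
tool_pos: [481.0, 275.0, 150.6]
tcp_rot: [3.14, 0.006, 3.03]
contact_force: [3.0, -5.4, 16.8]
grip_width: 23.7
finger_force: 30.0
```

Request:
{"fn": "play_rows", "kwargs": {"rows": [[[0,0,-0.07],[0,0,0]],[[0,0,0],[0,0,0]]]}}

```text
time: 14.65
tool_pos: [482.1, 274.9, 149.2]
tcp_rot: [3.139, 0.009, 3.03]
contact_force: [5.5, -5.0, 15.2]
grip_width: 23.6
finger_force: 30.0
```

Request:
{"fn": "play_rows", "kwargs": {"rows": [[[0,0,0.3],[0,0,0]],[[0,0,0.6],[0,0,0]],[[0,0,0.9],[0,0,0]],[[0,-0.3,1],[0,0,0]],[[0,-0.7,1],[0,0,0]],[[0,-1,1],[0,0,0]],[[0,-1,0.6],[0,0,0]],[[0,-1,0.3],[0,0,0]],[[0,-0.8,0],[0,0,0]],[[0,-0.4,0],[0,0,0]],[[0,0,0],[0,0,0]],[[0,0,0],[0,0,0]]]}}

```text
time: 16.15
tool_pos: [478.6, 119.8, 316.8]
tcp_rot: [3.141, -0.001, 3.03]
contact_force: [-0.4, -0.1, -2.9]
grip_width: 24.1
finger_force: 30.0
```

```bash
python3 - <<'E'
from held import *
np.set_printoptions(precision=3,suppress=True)
C={n:cam(n) for n in("top","scene")}; o=get_obs(); print(o["time"],o["tool_pos"],o["tcp_rot"],o["contact_force"])
for u in(("top",),("scene",),("top","scene")):
    v,e,rois=fit(C,o,use=u); print(u,v,e)
xyz,R=pose(o,v); print(xyz,T(xyz,R,[[150,0,35]]))
ats={}
for n in C:
    f=C[n]["img"].astype(float); w=np.clip((f[...,0]-np.maximum(f[...,1],f[...,2])-40)/100,0,1); a0=(240,257) if n=="top" else (171,376)
    w=w*((f[...,1]-f[...,2])<40)
    yy,xx=np.mgrid[:400,:640]; w=w*((abs(yy-a0[0])<15)&(abs(xx-a0[1])<15)); ats[n]=[(w*yy).sum()/w.sum(),(w*xx).sum()/w.sum()]; print(n,w.sum(),ats[n])
print("bung",tri(C["top"],ats["top"],C["scene"],ats["scene"]))
c=C["scene"]["img"][120:225,280:420]; cv2.imwrite("pics/after.png",cv2.resize(c,None,fx=5,fy=5,interpolation=cv2.INTER_CUBIC)[:,:,::-1])
E
```

```text
16.25 [478.62  119.897 317.004] [ 3.141 -0.001  3.03 ] [ 0.387 -0.265 -3.482]
('top',) [50.656 -0.062  7.177] 117.85610961914062
('scene',) [52.852  0.105  1.082] 35.217308044433594
('top', 'scene') [49.778  0.011  6.74 ] 161.04507446289062
[428.672 125.484 280.848] [[578.141 108.789 314.094]]
top 75.25999999999999 [np.float64(237.88320488971567), np.float64(258.78009566834976)]
scene 102.91 [np.float64(169.93625498007967), np.float64(375.66339519968903)]
bung (array([441.715, 280.438, 119.467]), np.float64(2.0269446138643588))
```

View pics/after.png

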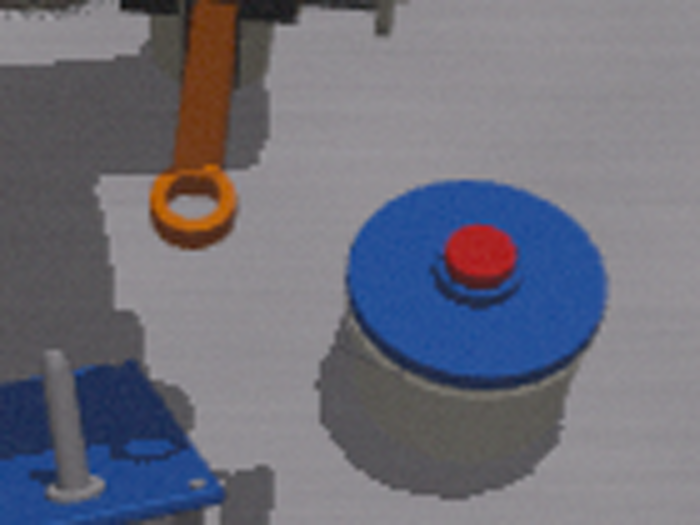

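The bung's red disc at crop (480,255) sits on the boss with no stem showing, and its measured height dropped about 17 mm, so it is home. Next is the pre-thread pose.

```bash
cat >> held.py <<'E'
FOOT=np.array([649.2,49.6,175.]); RB=(Ro.from_euler("z",.233)*Ro.from_euler("y",-35,degrees=True)).as_matrix()
E
python3 - <<'E'
from held import *
np.set_printoptions(precision=3,suppress=True)
o=get_obs(); Rt=Ro.from_euler("xyz",o["tcp_rot"]); Rm=Rt*Ro.from_euler("z",-np.pi)*Ro.from_euler("x",-np.pi)
print("turn units",(Ro.from_matrix(RB)*Rm.inv()).as_rotvec(degrees=True)/8)
tgt=FOOT+RB@[-100,0,105.7]; print("tcp",tgt,"shift",(tgt-o["tool_pos"])/30)
print("n",RB[:,2],"x",RB[:,0],"y",RB[:,1])
E
```

```text
turn units [ 0.266 -4.392  2.387]
tcp [510.51   16.687 204.227] shift [ 1.063 -3.44  -3.759]
n [-0.558 -0.132  0.819] x [0.797 0.189 0.574] y [-0.231  0.973  0.   ]
```

Request:
{"fn": "play_rows", "kwargs": {"rows": [[[0.133,-0.43,0],[0.033,-0.55,0.3]],[[0.133,-0.43,0],[0.033,-0.55,0.3]],[[0.133,-0.43,0],[0.033,-0.55,0.3]],[[0.133,-0.43,0],[0.033,-0.55,0.3]],[[0.133,-0.43,0],[0.033,-0.55,0.3]],[[0.133,-0.43,0],[0.033,-0.55,0.3]],[[0.133,-0.43,0],[0.033,-0.55,0.3]],[[0.133,-0.43,0],[0.033,-0.54,0.29]],[[0,0,-0.2],[0,0,0]],[[0,0,-0.4],[0,0,0]],[[0,0,-0.6],[0,0,0]],[[0,0,-0.7],[0,0,0]]]}}

```text
time: 17.75
tool_pos: [510.7, 16.9, 259.3]
tcp_rot: [3.141, 0.61, -2.908]
contact_force: [-0.4, -0.1, -4.2]
grip_width: 23.5
finger_force: 30.0
```

Request:
{"fn": "play_rows", "kwargs": {"rows": [[[0,0,-0.7],[0,0,0]],[[0,0,-0.6],[0,0,0]],[[0,0,-0.4],[0,0,0]],[[0,0,-0.16],[0,0,0]],[[0,0,0],[0,0,0]],[[0,0,0],[0,0,0]]]}}

```text
time: 18.5
tool_pos: [511.0, 16.0, 205.0]
tcp_rot: [-3.141, 0.612, -2.909]
contact_force: [0.8, 0.1, -4.3]
grip_width: 23.6
finger_force: 30.0
```

```bash
python3 - <<'E'
from held import *
np.set_printoptions(precision=3,suppress=True)
C={n:cam(n) for n in("top","scene")}; o=get_obs(); print(o["time"],o["tool_pos"],o["tcp_rot"],o["contact_force"])
for u in(("top",),("scene",),("top","scene")):
    v,e,rois=fit(C,o,v0=(50,0.0,1),use=u); xyz,R=pose(o,v); eye=T(xyz,R,[[150,0,35]])[0]; print(u,v,e,"eye pb",RB.T@(eye-FOOT),"axis ang",R[:,2]@RB)
rois={"top":(130,210,270,350),"scene":(125,235,245,325)}
overlay(C,rois,o,v,"pre")
E
```

```text
18.6 [510.927  15.889 204.993] [-3.141  0.612 -2.909] [-0.802 -0.395 -3.197]
('top',) [51.179  0.159 -4.616] 15.138246536254883 eye pb [ -1.065  -0.89  100.243] axis ang [0.157 0.001 0.988]
('scene',) [ 81.544   0.383 -10.726] 31.44117546081543 eye pb [-31.866  -0.89   95.627] axis ang [0.373 0.001 0.928]
('top', 'scene') [ 53.942   0.367 -29.776] 45.15178298950195 eye pb [  0.971  -0.886 104.669] axis ang [0.357 0.001 0.934]
```

View pics/pre.png

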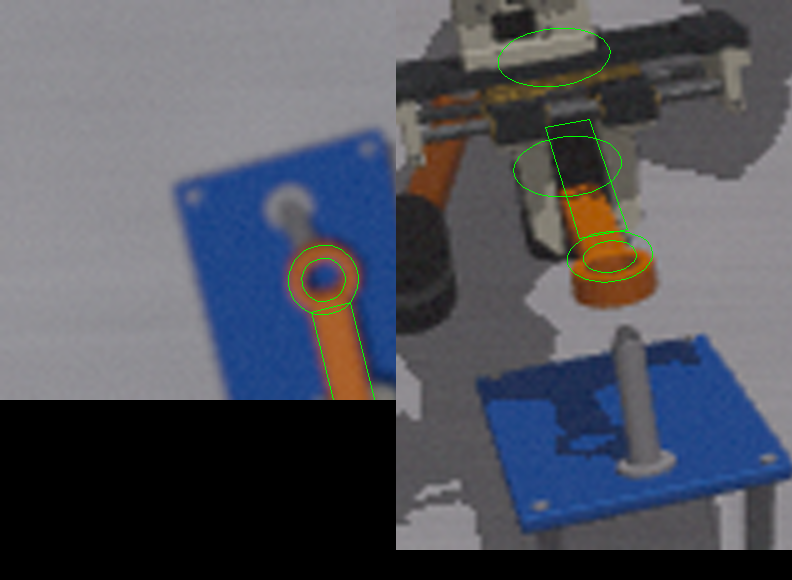

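```bash
cat > fit2.py <<'E'
from held import *
np.set_printoptions(precision=3,suppress=True)
def go(C,o,use=("top","scene"),v0=(49.5,.1,.7),rng=np.arange(-.1,.42,.04)):
    rois={};O={}
    for n in use:
        p=np.vstack([px(C[n],T(*pose(o,(v0[0],q,v0[2])),RING)) for q in(-.2,.4)]); a=p.min(0)-6;b=p.max(0)+6
        r=rois[n]=(int(a[1]),int(b[1]),int(a[0]),int(b[0])); O[n]=cv2.GaussianBlur(chan(C[n]["img"][r[0]:r[1],r[2]:r[3]],"orange"),(0,0),.7)
    def f(v):
        e=((v[0]-v0[0])/3)**2+((v[2]-v0[2])/2)**2
        for n in use:
            xyz,R=pose(o,v); m=mallet_model(C[n],xyz,R,rois[n])[0]
            w=cv2.dilate(down(fill(C[n],T(xyz,R,np.r_[RING,HND[4:]-[8,0,0]]),rois[n])),np.ones((9,9)))
            e+=.3*(w*(cv2.GaussianBlur(m,(0,0),.7)-O[n])**2).sum()
        return e
    best=min(((f((v0[0],q,v0[2])),q) for q in rng)); v=np.array([v0[0],best[1],v0[2]])
    for k in range(2):
        s=np.vstack([v]+[v+np.eye(3)[i]*[3,.04,1.5][i] for i in range(3)]); r=minimize(f,v,method="Nelder-Mead",options=dict(initial_simplex=s,xatol=.003,fatol=1e-4)); v=r.x
    return v,r.fun
def report(C,o,use):
    v,e=go(C,o,use); xyz,R=pose(o,v); eye=T(xyz,R,[[150,0,35]])[0]; print(use,v,round(e,2),"eye pb",RB.T@(eye-FOOT)); return v
E
python3 - <<'E'
from fit2 import *
C={n:cam(n) for n in("top","scene")}; o=get_obs()
for u in(("top",),("scene",),("top","scene")): v=report(C,o,u)
rois={"top":(130,210,280,350),"scene":(125,235,245,325)}
overlay(C,rois,o,v,"pre2"); 
E
```

```text
('top',) [49.636  0.064  0.673] 3.82 eye pb [  0.561  -0.951 104.162]
('scene',) [51.232  0.13  -0.856] 20.25 eye pb [-1.498 -0.954 99.356]
('top', 'scene') [51.497  0.124 -1.002] 24.27 eye pb [ -1.676  -0.954 100.099]
```

View pics/pre2.png

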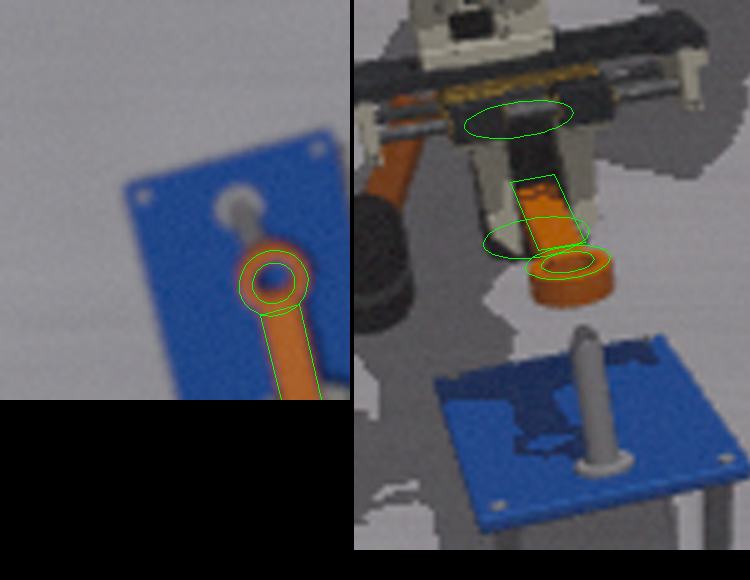

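The fit lies on the ring at top crop (273,283) and scene crop (570,265). The mallet has slipped about 0.11 rad in the jaws, so I'll correct the tilt while holding the eye over the peg.

```bash
cat > plan.py <<'E'
from fit2 import *
def plan(v,eye_pb):
    o=get_obs(); xyz,R=pose(o,v); eye=T(xyz,R,[[150,0,35]])[0]; tp=np.array(o["tool_pos"])
    dR=RB@R.T; new=FOOT+RB@np.array(eye_pb,float)+dR@(tp-eye)
    print("shift",(new-tp)/30,"turn",Ro.from_matrix(dR).as_rotvec(degrees=True)/8,"eye now",RB.T@(eye-FOOT))
E
python3 -c "
from plan import *
plan((50.5,.11,0),(0,0,102))"
```

```text
shift [ 0.179  0.074 -0.238] turn [ 0.183 -0.759  0.005] eye now [ -0.651  -0.954 100.343]
```

Request:
{"fn": "play_rows", "kwargs": {"rows": [[[0.06,0.025,-0.08],[0.06,-0.25,0]],[[0.06,0.025,-0.08],[0.06,-0.25,0]],[[0.06,0.025,-0.08],[0.06,-0.26,0]],[[0,0,0],[0,0,0]],[[0,0,0],[0,0,0]]]}}

```text
time: 19.32
tool_pos: [516.9, 18.7, 200.1]
tcp_rot: [-3.138, 0.716, -2.906]
contact_force: [-0.3, 0.1, -3.3]
grip_width: 24.0
finger_force: 30.0
```

```bash
python3 - <<'E'
from plan import *
C={n:cam(n) for n in("top","scene")}; o=get_obs(); print(o["time"],o["tool_pos"],o["tcp_rot"])
for u in(("top",),("scene",),("top","scene")): v=report(C,o,u)
overlay(C,{"top":(150,210,300,370),"scene":(150,235,250,325)},o,(50.5,.11,0),"pre3",5)
plan((50.5,.11,0),(0,0,102)); plan((50.5,.11,0),(0,0,72))
E
```

```text
19.425 [516.913  18.732 200.15 ] [-3.139  0.716 -2.907]
('top',) [50.126  0.062  0.799] 4.4 eye pb [  2.44    0.633 107.023]
('scene',) [50.688  0.127 -1.057] 32.36 eye pb [  1.937   0.626 102.374]
('top', 'scene') [51.46   0.124 -0.982] 37.0 eye pb [  1.167   0.625 102.69 ]
shift [-0.024 -0.023 -0.081] turn [ 0.02  -0.028 -0.   ] eye now [  2.124   0.627 103.041]
shift [ 0.534  0.109 -0.9  ] turn [ 0.02  -0.028 -0.   ] eye now [  2.124   0.627 103.041]
```

View pics/pre3.png

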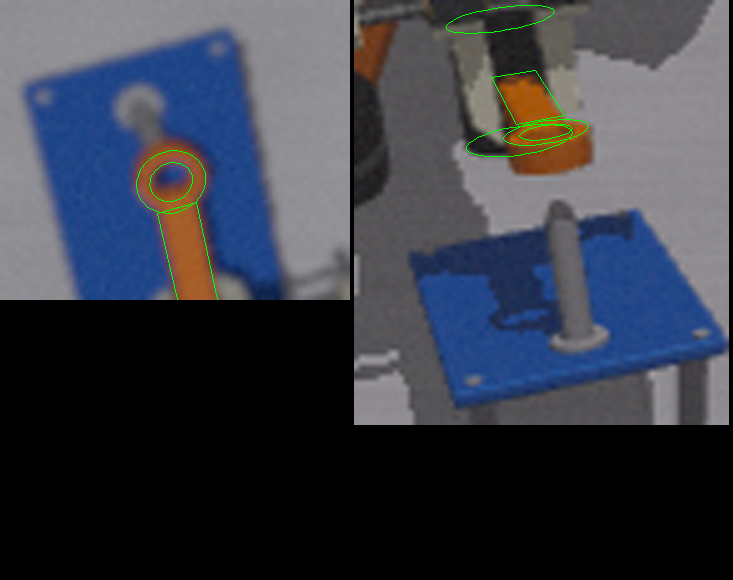

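Request:
{"fn": "play_rows", "kwargs": {"rows": [[[0.09,0.015,-0.17],[0,0,0]],[[0.11,0.024,-0.18],[0,0,0]],[[0.11,0.024,-0.18],[0,0,0]],[[0.11,0.024,-0.18],[0,0,0]],[[0.11,0.024,-0.18],[0,0,0]],[[0,0,0],[0,0,0]]]}}

```text
time: 20.18
tool_pos: [535.6, 25.1, 183.3]
tcp_rot: [3.14, 0.7, -2.914]
contact_force: [-0.3, 0.2, -3.3]
grip_width: 23.9
finger_force: 30.0
```

```bash
python3 - <<'E'
from plan import *
C={n:cam(n) for n in("top","scene")}; o=get_obs(); print(o["time"],o["tool_pos"],o["tcp_rot"],o["contact_force"],o["moment"])
for u in(("top",),("scene",)): v=report(C,o,u)
overlay(C,{"top":(150,210,300,370),"scene":(150,235,250,325)},o,(50.5,.11,0),"in1",5)
plan((50.5,.11,0),(0,0,72));plan((50.5,.11,0),(0,0,37))
E
```

```text
20.275 [535.501  24.942 183.566] [ 3.141  0.7   -2.914] [-0.352 -0.664 -2.838] [-0.127  0.685  0.037]
('top',) [50.489 -0.01   0.293] 4.24 eye pb [ 8.229  1.832 88.33 ]
('scene',) [50.869  0.04  -1.105] 38.48 eye pb [ 8.139  1.824 84.705]
shift [-0.086 -0.098 -0.347] turn [ 0.029 -0.146  0.038] eye now [ 8.661  1.801 76.648]
shift [ 0.565  0.057 -1.303] turn [ 0.029 -0.146  0.038] eye now [ 8.661  1.801 76.648]
```

View pics/in1.png

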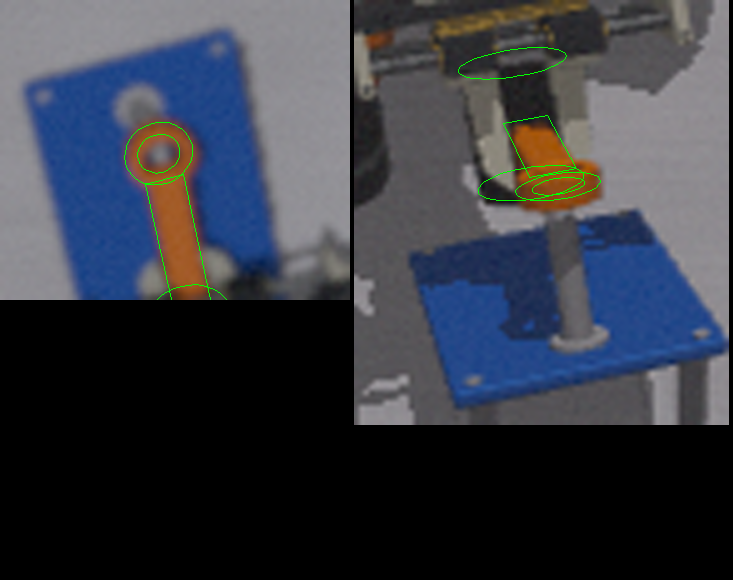

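```bash
python3 -c "
from plan import *
o=get_obs()
for k in('joint_positions','dq','tau','contact_force','moment','tool_pos'): print(k,np.array(o[k]))"
```

```text
joint_positions [-0.279  0.204  2.157  1.156  0.35  -3.105]
dq [-0.003 -0.006  0.001  0.    -0.004  0.001]
tau [  0.018 -31.822 -20.401   1.203  -0.171  -0.022]
contact_force [-0.352 -0.664 -2.838]
moment [-0.127  0.685  0.037]
tool_pos [535.501  24.942 183.566]
```

Request:
{"fn": "play_rows", "kwargs": {"rows": [[[-0.2,-0.05,0.3],[0,0,0]],[[-0.2,-0.05,0.3],[0,0,0]],[[-0.2,-0.05,0.3],[-0.05,0.2,0]],[[-0.2,-0.05,0.3],[-0.05,0.2,0]]]}}

```text
time: 20.78
tool_pos: [511.0, 18.7, 219.9]
tcp_rot: [-3.141, 0.641, -2.914]
contact_force: [0.2, 0.4, -4.0]
grip_width: 23.7
finger_force: 30.0
```

```bash
python3 -c "
from plan import *
o=get_obs()
for k in('time','joint_positions','tool_pos','tcp_rot'): print(k,np.array(o[k]).tolist())"
```

```text
time 20.775
joint_positions [-0.2967862992061323, 0.09530187530604693, 2.1127016382742894, 0.7275615997903143, 0.4662869475854714, -2.6764714680442703]
tool_pos [510.9943054714964, 18.694532557197565, 219.92605892645756]
tcp_rot [-3.1411061913167244, 0.6413433353206996, -2.9142519810922534]
```

Request:
{"fn": "play_rows", "kwargs": {"rows": [[[-0.2,0,0.5],[0,0.2,-0.5]],[[-0.2,0,0.5],[0,0.2,-0.5]],[[-0.2,0,0.5],[0,0,-0.5]]]}}

```text
time: 21.15
tool_pos: [493.3, 18.8, 265.2]
tcp_rot: [3.131, 0.588, -3.131]
contact_force: [0.5, -0.0, -4.2]
grip_width: 23.9
finger_force: 30.0
```

```bash
python3 -c "
from plan import *
o=get_obs()
for k in('time','joint_positions','tool_pos','tcp_rot'): print(k,np.array(o[k]).tolist())"
```

```text
time 21.15
joint_positions [-0.19447034412719952, -0.006205249461156446, 2.0391018343532816, 0.23917475250810719, 0.5452116289847755, -1.9477917878412447]
tool_pos [493.2655829295946, 18.790518534031794, 265.1789409949071]
tcp_rot [3.1313157943865804, 0.5876806933771062, -3.1311797701901067]
```

```bash
cat > kin.py <<'E'
from plan import *
from scipy.optimize import least_squares
import itertools
Q=np.array([[1.078,.342,1.524,0,1.275,-.146],[-.279,.204,2.157,1.156,.35,-3.105],[-.29679,.0953,2.1127,.72756,.46629,-2.67647],[-.19447,-.006205,2.0391,.239175,.54521,-1.94779]])
P=np.array([[178.428,493.768,240.741],[535.501,24.942,183.566],[510.994,18.6945,219.926],[493.2656,18.7905,265.179]])
E_=np.array([[3.141,0,2.795],[3.141,.7,-2.914],[-3.1411,.64134,-2.91425],[3.1313,.58768,-3.13118]])
def rot(q,s): 
    z=lambda a:Ro.from_euler("z",a); y=lambda a:Ro.from_euler("y",a)
    return z(q[0]),y(q[1]),y(q[2]),z(s[0]*q[3]),y(q[4]),z(s[1]*q[5])
def chain(q,s):
    out=[];R=Ro.identity()
    for r in rot(q,s): R=R*r; out.append(R)
    return out
def getC(s):
    Cs=[(chain(q,s)[-1].inv()*Ro.from_euler("xyz",e)) for q,e in zip(Q,E_)]
    return Cs
def fk(q,w,s,Cm):
    A=[r.as_matrix() for r in chain(q,s)]
    p=A[0]@[w[0],w[1],w[2]]+A[1]@[0,0,w[3]]+A[2]@[w[4],0,w[5]]+A[5]@[0,0,w[6]]
    return p,chain(q,s)[-1]*Cm
def model():
    for s in itertools.product((1,-1),repeat=2):
        Cs=getC(s); sp=max((Cs[0].inv()*c).magnitude() for c in Cs); 
        if sp<.03: break
    else: print("no sign fits"); return
    Cm=Ro.concatenate(Cs).mean()
    f=lambda w: np.r_[np.concatenate([fk(q,w,s,Cm)[0]-p for q,p in zip(Q,P)]),(w-w0)*.003]
    w0=np.array([0,-76,300,300,0,350,200.]); best=min((least_squares(f,w0+np.random.default_rng(i).normal(0,60,7)) for i in range(5)),key=lambda r:r.cost)
    return s,Cm,best.x,best.fun
E
python3 - <<'E'
from kin import *
for s in itertools.product((1,-1),repeat=2): Cs=getC(s); print(s,[round((Cs[0].inv()*c).magnitude(),3) for c in Cs],Cs[0].as_rotvec())
m=model(); print(m[2],m[3]) if m else 0
E
```

```text
(1, 1) [0.0, 0.001, 0.0, 0.0] [-0.     0.     1.571]
(1, -1) [0.0, 0.366, 1.222, 2.68] [-0.     0.     1.279]
(-1, 1) [0.0, 2.312, 1.455, 0.479] [-0.     0.     1.571]
(-1, -1) [0.0, 2.657, 2.593, 3.091] [-0.     0.     1.279]
[  0.569  76.413 222.19  505.379  45.753 378.892 303.499] [-0.011  0.007  0.053  0.031  0.205  0.05   0.016 -0.174 -0.039 -0.05
 -0.049 -0.062  0.002  0.457 -0.233  0.616  0.137  0.087  0.31 ]
```

```bash
cat >> kin.py <<'E'
LO=np.array([-2.53,-.77,.04,-1,.28,-3.11]);HI=np.array([2.53,2.02,2.7,4.14,2.66,3.11])
M=model()
def ik(p,R,q0):
    s,Cm,w,_=M
    def f(q):
        a,b=fk(q,w,s,Cm); return np.r_[(a-p)/10,(R*b.inv()).as_rotvec()*20]
    return min((least_squares(f,np.clip(q0+d,LO+1e-3,HI-1e-3),bounds=(LO,HI)) for d in(0,np.array([0,0,0,-.8,.1,.8]),np.array([0,0,0,.6,.0,-.6]))),key=lambda r:r.cost)
def tooltarget(v,eye_pb,phi):
    Rmal=Ro.from_matrix(RB)*Ro.from_euler("z",phi); eye=FOOT+RB@np.array(eye_pb,float)
    Rm0=Rmal*Ro.from_euler("y",v[1]).inv(); gp=eye+Rmal.as_matrix()@(np.array([v[0],0,35+v[2]])-[150,0,35])
    Rt=Rm0*Ro.from_euler("x",np.pi)*Ro.from_euler("z",np.pi)
    return gp+5*Rt.as_matrix()[:,2],Rt
E
python3 - <<'E'
from kin import *
for p in(-.15,0,.1):
  for phi in(0,-.15,-.25):
    for z in(105,70,35):
        r=ik(*tooltarget((50.5,p,0),(0,0,z),phi),Q[2]); print(p,phi,z,round(r.cost,4),r.x)
E
```

```text
-0.15 0 105 0.0 [-0.237  0.169  1.993  0.368  0.595 -2.307]
-0.15 0 70 0.0 [-0.214  0.247  1.988  0.398  0.52  -2.326]
-0.15 0 35 0.0 [-0.193  0.326  1.975  0.434  0.453 -2.352]
-0.15 -0.15 105 0.0 [-0.217  0.165  1.996  0.388  0.603 -2.157]
-0.15 -0.15 70 0.0 [-0.195  0.244  1.991  0.42   0.528 -2.18 ]
-0.15 -0.15 35 0.0 [-0.175  0.324  1.978  0.46   0.461 -2.211]
-0.15 -0.25 105 0.0 [-0.203  0.164  1.996  0.402  0.607 -2.057]
-0.15 -0.25 70 0.0 [-0.181  0.243  1.991  0.436  0.533 -2.083]
-0.15 -0.25 35 0.0 [-0.162  0.322  1.978  0.478  0.466 -2.116]
0 0 105 0.0 [-0.289  0.141  2.111  0.725  0.446 -2.685]
0 0 70 0.0 [-0.261  0.227  2.107  0.841  0.374 -2.792]
0 0 35 0.0 [-0.235  0.313  2.094  0.992  0.315 -2.933]
0 -0.15 105 0.0 [-0.249  0.134  2.118  0.698  0.426 -2.478]
0 -0.15 70 0.0 [-0.222  0.221  2.113  0.819  0.353 -2.589]
0 -0.15 35 0.0 [-0.199  0.308  2.1    0.979  0.294 -2.74 ]
0 -0.25 105 0.0 [-0.22   0.13   2.118  0.673  0.415 -2.331]
0 -0.25 70 0.0 [-0.195  0.218  2.113  0.794  0.341 -2.443]
0 -0.25 35 0.0 [-0.173  0.305  2.1    0.956  0.281 -2.597]
0.1 0 105 0.0 [-0.326  0.136  2.189  1.106  0.398 -3.087]
0.1 0 70 0.1915 [-0.28   0.223  2.158  1.155  0.343 -3.11 ]
0.1 0 35 0.8062 [-0.241  0.308  2.118  1.179  0.3   -3.11 ]
0.1 -0.15 105 0.0 [-0.271  0.126  2.198  1.089  0.347 -2.879]
0.1 -0.15 70 0.0003 [-0.241  0.22   2.191  1.33   0.297 -3.11 ]
0.1 -0.15 35 0.3112 [-0.215  0.306  2.145  1.344  0.28  -3.11 ]
0.1 -0.25 105 0.0 [-0.231  0.122  2.198  1.053  0.315 -2.714]
0.1 -0.25 70 0.0208 [-0.214  0.216  2.191  1.32   0.28  -2.979]
0.1 -0.25 35 0.2603 [-0.202  0.306  2.159  1.452  0.28  -3.11 ]
```

```bash
python3 - <<'E'
from kin import *
C={n:cam(n) for n in("top","scene")}; o=get_obs()
for u in(("top",),("scene",),("top","scene")): v=report(C,o,u)
for v in((50.5,0,0),(50.5,.04,0)):
    p,R=tooltarget(v,(0,0,102),0); Rt=Ro.from_euler("xyz",o["tcp_rot"])
    print("shift",(p-o["tool_pos"])/30,"turn",(R*Rt.inv()).as_rotvec(degrees=True)/8); r=ik(p,R,Q[2]); print(r.cost,r.x)
    r=ik(*tooltarget(v,(0,0,35),0),Q[2]); print(r.cost,r.x)
E
```

```text
('top',) [49.347 -0.034  0.55 ] 6.72 eye pb [ 21.734 -10.659 172.379]
('scene',) [52.001  0.045 -2.45 ] 38.69 eye pb [ 19.033 -10.723 167.661]
('top', 'scene') [51.989  0.039 -1.988] 45.96 eye pb [ 19.04  -10.708 167.792]
shift [ 0.739 -0.05  -2.291] turn [-0.037 -0.151  1.528]
2.8992858478912074e-28 [-0.286  0.148  2.111  0.733  0.44  -2.693]
1.4140118814531286e-28 [-0.235  0.313  2.094  0.992  0.315 -2.933]
shift [ 0.744 -0.049 -2.287] turn [-0.001 -0.435  1.526]
9.167905437023212e-28 [-0.301  0.145  2.143  0.876  0.413 -2.842]
0.013633835398023354 [-0.244  0.313  2.118  1.166  0.304 -3.11 ]
```

Request:
{"fn": "play_rows", "kwargs": {"rows": [[[0.09,-0.01,-0.25],[-0.005,-0.02,0.2]],[[0.09,-0.01,-0.29],[-0.005,-0.02,0.2]],[[0.09,-0.01,-0.29],[-0.005,-0.02,0.2]],[[0.09,-0.01,-0.29],[-0.005,-0.02,0.2]],[[0.09,-0.01,-0.29],[-0.005,-0.02,0.2]],[[0.09,0,-0.29],[-0.005,-0.02,0.2]],[[0.1,0,-0.29],[-0.005,-0.02,0.18]],[[0.1,0,-0.3],[-0.005,-0.01,0.15]],[[0,0,0],[0,0,0]],[[0,0,0],[0,0,0]]]}}

```text
time: 22.5
tool_pos: [515.6, 17.2, 195.5]
tcp_rot: [3.141, 0.607, -2.909]
contact_force: [-0.0, 0.4, -3.3]
grip_width: 23.6
finger_force: 30.0
```

```bash
python3 - <<'E'
from kin import *
C={n:cam(n) for n in("top","scene")}; o=get_obs(); print(o["time"],o["tool_pos"],o["tcp_rot"],np.array(o["joint_positions"]),o["contact_force"])
for u in(("top",),("scene",),("top","scene")): v=report(C,o,u)
Rt=Ro.from_euler("xyz",o["tcp_rot"])
for z in(102,70,33):
    p,R=tooltarget((50.5,.01,0),(0,0,z),0); print(z,"shift",(p-o["tool_pos"])/30,"turn",(R*Rt.inv()).as_rotvec(degrees=True)/8); r=ik(p,R,Q[2]); print(r.cost,r.x)
overlay(C,{"top":(150,210,300,370),"scene":(150,235,250,325)},o,(50.5,.01,0),"pre4",5)
E
```

```text
22.6 [515.646  17.385 195.829] [ 3.142  0.608 -2.909] [-0.287  0.151  2.111  0.732  0.439 -2.692] [ 1.252 -0.404 -3.705]
('top',) [49.937 -0.018  0.686] 4.8 eye pb [ -0.516  -0.534 101.709]
('scene',) [51.42   0.05  -1.739] 28.73 eye pb [-2.044 -0.535 97.361]
('top', 'scene') [52.21   0.048 -1.563] 33.91 eye pb [-2.835 -0.534 97.421]
102 shift [0.005 0.019 0.053] turn [ 0.021 -0.09   0.002]
1.7514164069898975e-26 [-0.29   0.147  2.119  0.767  0.432 -2.728]
70 shift [ 0.601  0.16  -0.821] turn [ 0.021 -0.09   0.002]
1.1891148307229602e-28 [-0.264  0.226  2.114  0.883  0.367 -2.836]
33 shift [ 1.289  0.323 -1.831] turn [ 0.021 -0.09   0.002]
1.2371344753606048e-28 [-0.237  0.318  2.101  1.056  0.308 -2.998]
```

View pics/pre4.png

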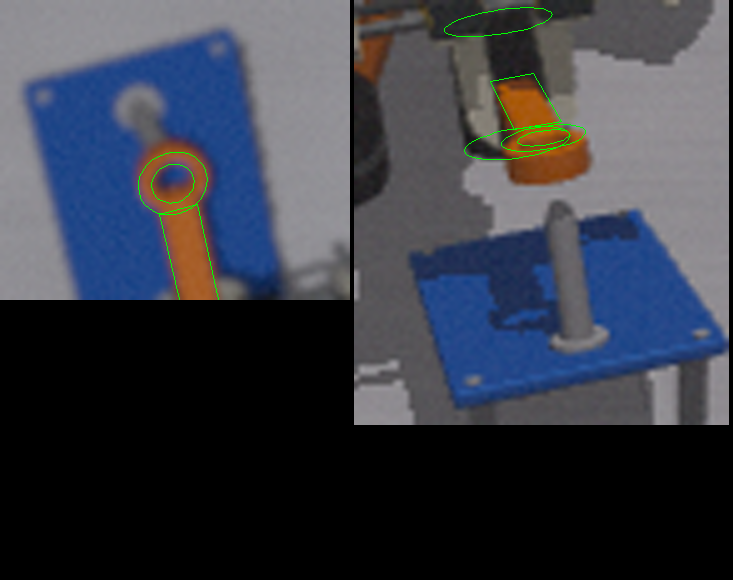

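Request:
{"fn": "play_rows", "kwargs": {"rows": [[[0.1,0.03,-0.13],[0.01,-0.04,0]],[[0.1,0.026,-0.138],[0.01,-0.05,0]],[[0.1,0.026,-0.138],[0,0,0]],[[0.1,0.026,-0.138],[0,0,0]],[[0.1,0.026,-0.138],[0,0,0]],[[0.1,0.026,-0.138],[0,0,0]],[[0,0,0],[0,0,0]]]}}

```text
time: 23.48
tool_pos: [533.6, 22.3, 170.5]
tcp_rot: [3.141, 0.62, -2.909]
contact_force: [-0.2, 0.3, -3.4]
grip_width: 23.6
finger_force: 30.0
```

```bash
cat > chk.py <<'E'
from kin import *
import sys
C={n:cam(n) for n in("top","scene")}; o=get_obs(); print(o["time"],np.array(o["tool_pos"]),o["tcp_rot"],np.array(o["joint_positions"]),o["contact_force"],o["moment"])
for u in(("top",),("scene",),("top","scene")): v=report(C,o,u)
Rt=Ro.from_euler("xyz",o["tcp_rot"]); p0=float(sys.argv[1])
for z in map(float,sys.argv[2:]):
    p,R=tooltarget((50.5,p0,0),(0,0,z),0); r=ik(p,R,Q[2]); print(z,"shift",(p-o["tool_pos"])/30,"turn",(R*Rt.inv()).as_rotvec(degrees=True)/8,r.cost,r.x)
E
python3 chk.py .01 70 50 33
```

```text
23.575 [533.571  22.266 170.895] [ 3.141  0.62  -2.909] [-0.264  0.227  2.114  0.882  0.367 -2.834] [-0.772 -0.887 -4.093] [-0.143  0.63  -0.031]
('top',) [49.754 -0.024  0.717] 4.03 eye pb [ 0.486  0.053 72.388]
('scene',) [51.628  0.041 -0.809] 26.99 eye pb [-1.382  0.055 67.459]
('top', 'scene') [51.345  0.028  0.072] 31.47 eye pb [-1.092  0.054 67.89 ]
70.0 shift [ 0.003 -0.003  0.01 ] turn [-0.001 -0.005  0.003] 1.1891148307229602e-28 [-0.264  0.226  2.114  0.883  0.367 -2.836]
50.0 shift [ 0.375  0.085 -0.536] turn [-0.001 -0.005  0.003] 3.2467550121464083e-28 [-0.249  0.276  2.108  0.972  0.333 -2.918]
33.0 shift [ 0.691  0.161 -1.   ] turn [-0.001 -0.005  0.003] 1.2371344753606048e-28 [-0.237  0.318  2.101  1.056  0.308 -2.998]
```

Request:
{"fn": "play_rows", "kwargs": {"rows": [[[0.093,0.021,-0.134],[0,0,0]],[[0.093,0.021,-0.134],[0,0,0]],[[0.093,0.021,-0.134],[0,0,0]],[[0.093,0.021,-0.134],[0,0,0]],[[0.093,0.021,-0.134],[0,0,0]],[[0.093,0.021,-0.134],[0,0,0]],[[0,0,0],[0,0,0]]]}}

```text
time: 24.45
tool_pos: [550.3, 26.1, 146.4]
tcp_rot: [3.141, 0.62, -2.909]
contact_force: [-0.3, -0.4, -3.2]
grip_width: 23.9
finger_force: 30.0
```

```bash
python3 chk.py .01 40 35 32
```

```text
24.55 [550.282  26.068 146.748] [ 3.141  0.62  -2.909] [-0.242  0.301  2.103  1.016  0.318 -2.959] [ 0.878  0.32  -4.371] [-0.088  0.582  0.013]
('top',) [49.568 -0.049  0.715] 7.66 eye pb [ 0.762 -0.11  45.289]
('scene',) [49.012  0.004  1.192] 11.26 eye pb [ 1.451 -0.11  39.489]
('top', 'scene') [51.971  0.005  1.36 ] 19.99 eye pb [-1.508 -0.108 39.258]
40.0 shift [ 0.004  0.003 -0.004] turn [-0.002 -0.005  0.003] 1.051997516478932e-28 [-0.242  0.301  2.104  1.021  0.318 -2.964]
35.0 shift [ 0.097  0.025 -0.141] turn [-0.002 -0.005  0.003] 2.5418707673282535e-28 [-0.238  0.313  2.101  1.046  0.31  -2.988]
32.0 shift [ 0.153  0.038 -0.222] turn [-0.002 -0.005  0.003] 2.821803962521209e-28 [-0.236  0.321  2.1    1.062  0.306 -3.003]
```

Threaded freely; now lowering onto the board in small steps until contact.

Request:
{"fn": "play_rows", "kwargs": {"rows": [[[0.05,0.013,-0.07],[0,0,0]],[[0.05,0.013,-0.07],[0,0,0]],[[0,0,0],[0,0,0]]]}}

```text
time: 24.92
tool_pos: [553.4, 26.8, 142.4]
tcp_rot: [3.141, 0.62, -2.909]
contact_force: [0.7, 0.4, -4.3]
grip_width: 23.4
finger_force: 30.0
```

Request:
{"fn": "play_rows", "kwargs": {"rows": [[[0.03,0.007,-0.045],[0,0,0]],[[0.03,0.007,-0.045],[0,0,0]],[[0,0,0],[0,0,0]]]}}

```text
time: 25.3
tool_pos: [556.0, 27.3, 141.9]
tcp_rot: [-3.141, 0.624, -2.908]
contact_force: [-7.6, -0.5, 10.9]
grip_width: 24.1
finger_force: 30.0
```

```bash
python3 chk.py .0 35 32 29
```

```text
25.4 [555.998  27.287 141.9  ] [-3.141  0.624 -2.908] [-0.236  0.319  2.098  1.059  0.307 -3.   ] [-7.748  0.321 11.046] [0.244 0.453 0.246]
('top',) [50.321  0.021  0.542] 11.75 eye pb [ 2.116 -0.173 31.547]
('scene',) [48.581  0.041  2.134] 13.42 eye pb [ 3.767 -0.175 27.943]
('top', 'scene') [50.649  0.047  1.632] 26.42 eye pb [ 1.683 -0.175 27.866]
35.0 shift [-0.095 -0.016  0.02 ] turn [-0.017  0.093  0.002] 1.4140118814531286e-28 [-0.235  0.313  2.094  0.992  0.315 -2.933]
32.0 shift [-0.039 -0.003 -0.062] turn [-0.017  0.093  0.002] 2.21609598093106e-28 [-0.233  0.321  2.092  1.007  0.31  -2.947]
29.0 shift [ 0.017  0.011 -0.144] turn [-0.017  0.093  0.002] 1.3903351150144142e-28 [-0.231  0.328  2.091  1.022  0.306 -2.961]
```

Request:
{"fn": "play_rows", "kwargs": {"rows": [[[-0.02,-0.004,0.03],[0,0,0]],[[0,0,0],[0,0,0]],[[0,0,0],[0,0,0]]]}}

```text
time: 25.78
tool_pos: [554.7, 27.1, 141.1]
tcp_rot: [3.141, 0.621, -2.909]
contact_force: [-2.7, -0.2, 2.2]
grip_width: 23.8
finger_force: 30.0
```

```bash
python3 chk.py .0 35 32
```

```text
25.875 [554.723  27.032 141.114] [ 3.141  0.621 -2.909] [-0.237  0.319  2.099  1.053  0.308 -2.994] [-2.561  0.095  4.273] [0.067 0.439 0.058]
('top',) [49.895  0.006  0.685] 10.74 eye pb [ 1.052 -0.192 32.66 ]
('scene',) [48.435  0.042  2.151] 13.76 eye pb [ 2.387 -0.194 27.521]
('top', 'scene') [50.793  0.048  1.921] 25.95 eye pb [ 0.01  -0.192 27.313]
35.0 shift [-0.052 -0.007  0.046] turn [-0.017  0.07   0.004] 1.4140118814531286e-28 [-0.235  0.313  2.094  0.992  0.315 -2.933]
32.0 shift [ 0.004  0.006 -0.036] turn [-0.017  0.07   0.004] 2.21609598093106e-28 [-0.233  0.321  2.092  1.007  0.31  -2.947]
```

Request:
{"fn": "play_rows", "kwargs": {"hand": 1, "rows": [[[0,0,0],[0,0,0]],[[0,0,0],[0,0,0]],[[0,0,0],[0,0,0]],[[0,0,0],[0,0,0]],[[0,0,0],[0,0,0]],[[0,0,0],[0,0,0]]]}}

```text
time: 26.62
tool_pos: [554.5, 27.1, 140.8]
tcp_rot: [3.141, 0.62, -2.909]
contact_force: [0.3, 0.6, 0.6]
grip_width: 79.3
finger_force: 0.0
```

Request:
{"fn": "play_rows", "kwargs": {"rows": [[[-0.1,-0.02,0.14],[0,0,0]],[[-0.2,-0.05,0.29],[0,0,0]],[[-0.3,-0.07,0.44],[0,0,0]],[[-0.4,-0.1,0.59],[0,0,0]],[[-0.4,-0.1,0.59],[0,0,0]],[[-0.4,-0.1,0.59],[0,0,0]],[[-0.4,-0.1,0.59],[0,0,0]],[[-0.3,-0.07,0.44],[0,0,0]],[[-0.5,0,0.3],[0,0,0]],[[-0.5,0,0],[0,0,0]],[[0,0,0],[0,0,0]],[[0,0,0],[0,0,0]]]}}

```text
time: 28.12
tool_pos: [449.6, 8.7, 259.8]
tcp_rot: [3.141, 0.62, -2.91]
contact_force: [0.6, -0.5, -0.0]
grip_width: 92.0
finger_force: 0.0
```

```bash
python3 - <<'E'
from fit2 import *
C={n:cam(n) for n in("top","scene")}; o=get_obs(); print(o["time"],o["tool_pos"],o["contact_force"],o["grip_width"])
# free fit of hung mallet in board frame: eye x,y, phi, z (flat)
def ps(v):
    R=RB@Ro.from_euler("z",v[2]).as_matrix()@Ro.from_euler("y",v[4]).as_matrix(); eye=FOOT+RB@np.array([v[0],v[1],v[3]]); return eye-R@[150,0,35],R
for use in(("top",),("top","scene")):
    rois={};O={}
    for n in use:
        p=px(C[n],T(*ps([0,0,0,35,0]),np.r_[RING,HEAD])); a=p.min(0)-8;b=p.max(0)+8; r=rois[n]=(int(a[1]),int(b[1]),int(a[0]),int(b[0])); O[n]=cv2.GaussianBlur(chan(C[n]["img"][r[0]:r[1],r[2]:r[3]],"orange"),(0,0),.7)
    f=lambda v:sum(((cv2.GaussianBlur(mallet_model(C[n],*ps(v),rois[n])[0],(0,0),.7)-O[n])**2).sum() for n in use)
    v=np.array([0,0,0,35,0.])
    for k in range(3):
        s=np.vstack([v]+[v+np.eye(5)[i]*[4,4,.06,4,.05][i] for i in range(5)]); r=minimize(f,v,method="Nelder-Mead",options=dict(initial_simplex=s,maxiter=600)); v=r.x
    print(use,"eye x,y,phi,z,pitch",v,r.fun,"head pb",RB.T@(ps(v)[0]-FOOT))
E
```

```text
28.225 [449.791   8.721 259.69 ] [-0.977  0.166  0.284] 91.8594863718792
('top',) eye x,y,phi,z,pitch [-10.007  -1.036  -0.024  35.805   0.255] 17.08161163330078 head pb [-163.939    2.68    39.808]
('top', 'scene') eye x,y,phi,z,pitch [-8.78  -0.132 -0.005 39.56   0.082] 119.64273071289062 head pb [-161.148    0.619   17.017]
```

Request:
{"fn": "play_rows", "kwargs": {"rows": [[[-0.7,-0.7,0.3],[0,0.5,0]],[[-0.7,-1,0.3],[0,0.5,0]],[[-0.3,-1,0.3],[0,0.5,0]],[[0,-1,0.3],[0,0.5,0]],[[0,-1,0],[0,0.5,0]],[[0,-1,0],[0,0.5,0]],[[0,-0.6,0],[0,0.5,0]],[[0,0,0],[0,0,0]],[[0,0,0],[0,0,0]]]}}

```text
time: 29.35
tool_pos: [398.5, -179.5, 295.4]
tcp_rot: [3.031, 0.142, -2.951]
contact_force: [-0.2, 0.7, 0.8]
grip_width: 92.1
finger_force: 0.0
```

```bash
python3 - <<'E'
from fit2 import *
C={n:cam(n) for n in("top","scene")}; o=get_obs(); print(o["time"],o["tool_pos"])
def ps(v):
    R=RB@Ro.from_euler("z",v[2]).as_matrix()@Ro.from_euler("y",v[3]).as_matrix(); 
    eye=FOOT+RB@np.array([v[0],v[1],35+100*0-(150-0)*0]) ; return FOOT+RB@np.array([v[0],v[1],35-v[3]*120])-R@[150,0,35],R   # pivot on head rim/face
yy,xx=np.mgrid[:400,:640]
for use in(("top",),("scene",),("top","scene")):
    rois={};O={}
    for n in use:
        p=px(C[n],T(*ps([0,0,0,0]),np.r_[RING,HEAD])); a=p.min(0)-8;b=p.max(0)+8; r=rois[n]=(int(a[1]),int(b[1]),int(a[0]),int(b[0])); O[n]=[cv2.GaussianBlur(chan(C[n]["img"][r[0]:r[1],r[2]:r[3]],k),(0,0),.7) for k in("orange","black")]
    def f(v):
        e=0
        for n in use:
            m=mallet_model(C[n],*ps(v),rois[n]); e+=sum(((cv2.GaussianBlur(m[k],(0,0),.7)-O[n][k])**2).sum() for k in((0,1) if n=="top" else (0,)))
        return e
    for free in(3,4):
        v=np.zeros(4)
        for k in range(3):
            g=lambda u:f(np.r_[u,np.zeros(4-free)]); u=v[:free]; s=np.vstack([u]+[u+np.eye(free)[i]*[4,4,.06,.05][i] for i in range(free)]); r=minimize(g,u,method="Nelder-Mead",options=dict(initial_simplex=s,maxiter=600)); v=np.r_[r.x,np.zeros(4-free)]
        print(use,free,"eye x,y,phi,pitch",v,r.fun)
f0=C["scene"]["img"].astype(float)
for q in("tin","jar","bowl"): print(q,[onz(C["scene"],r["at"],0)[:2] for r in pinpoint(q,"scene")[:1]])
E
```

```text
29.45 [ 398.236 -179.383  295.844]
('top',) 3 eye x,y,phi,pitch [-10.38   -0.68    0.009   0.   ] 139.32211303710938
('top',) 4 eye x,y,phi,pitch [-41.242  -7.099  -0.041   0.62 ] 86.30726623535156
('scene',) 3 eye x,y,phi,pitch [-24.794   3.326  -0.235   0.   ] 56.42156982421875
('scene',) 4 eye x,y,phi,pitch [-29.909   3.858  -0.221   0.009] 57.17613220214844
('top', 'scene') 3 eye x,y,phi,pitch [-12.636  -1.055   0.006   0.   ] 219.90869140625
('top', 'scene') 4 eye x,y,phi,pitch [-10.375  -0.033   0.018  -0.023] 212.2947998046875
tin [array([ 728.273, -282.196])]
jar [array([736.962, 344.231])]
bowl [array([603.321, 529.943])]
```

```bash
python3 - <<'E'
from fit2 import *
C={n:cam(n) for n in("top","scene")}
PEG=np.r_[circ(8,0),circ(8,75)]
def ps(v):
    R=RB@Ro.from_euler("z",v[2]).as_matrix()@Ro.from_euler("y",v[3]).as_matrix(); return FOOT+RB@np.array([v[0],v[1],35-v[3]*130])-R@[150,0,35],R
for use in(("top",),("scene",),("top","scene")):
    rois={};O={};W={}
    for n in use:
        p=px(C[n],T(*ps([0,0,0,0]),np.r_[RING,HND])); a=p.min(0)-6;b=p.max(0)+6; r=rois[n]=(int(a[1]),int(b[1]),int(a[0]),int(b[0])); O[n]=cv2.GaussianBlur(chan(C[n]["img"][r[0]:r[1],r[2]:r[3]],"orange"),(0,0),.7)
        W[n]=1-cv2.dilate(np.ceil(down(fill(C[n],T(FOOT,RB,PEG),r))),np.ones((3,3)))
        if n=="scene": # only ring and half handle
            W[n]*=1.
    def f(v): return sum((W[n]*(cv2.GaussianBlur(mallet_model(C[n],*ps(v),rois[n])[0],(0,0),.7)-O[n])**2).sum() for n in use)
    for pit in(-.1,0,.1,.2):
        v=np.zeros(3)
        for k in range(3):
            s=np.vstack([v]+[v+np.eye(3)[i]*[4,4,.06][i] for i in range(3)]); r=minimize(lambda u:f(np.r_[u,pit]),v,method="Nelder-Mead",options=dict(initial_simplex=s,maxiter=600)); v=r.x
        print(use,"pitch",pit,"eye x,y,phi",v,round(r.fun,2))
for q in("mallet","mallet_eye","mallet_grip"):
    for n in C: print(q,n,[(round(r["p"],2),np.round(r["at"],1)) for r in pinpoint(q,n)],"expect",px(C[n],T(*ps([-4,0,0,0]),[dict(mallet=[0,0,0],mallet_eye=[150,0,35],mallet_grip=[60,0,35])[q]]))[0][::-1])
E
```

```text
('top',) pitch -0.1 eye x,y,phi [-9.696  0.168  0.016] 63.88
('top',) pitch 0 eye x,y,phi [-27.12   -1.796  -0.01 ] 43.12
('top',) pitch 0.1 eye x,y,phi [-27.486  -2.356  -0.004] 27.15
('top',) pitch 0.2 eye x,y,phi [-28.075  -3.289  -0.012] 15.23
('scene',) pitch -0.1 eye x,y,phi [13.644 -3.219 -0.001] 36.97
('scene',) pitch 0 eye x,y,phi [-25.446   3.327   0.248] 12.63
('scene',) pitch 0.1 eye x,y,phi [-61.745   7.106   0.248] 16.5
('scene',) pitch 0.2 eye x,y,phi [67.238 -7.412 -0.109] 56.64
('top', 'scene') pitch -0.1 eye x,y,phi [-10.765  -1.198  -0.032] 109.93
('top', 'scene') pitch 0 eye x,y,phi [-26.739   1.538   0.042] 78.83
('top', 'scene') pitch 0.1 eye x,y,phi [-33.554   2.163   0.054] 89.8
('top', 'scene') pitch 0.2 eye x,y,phi [-26.166  -3.022  -0.013] 109.28
mallet top [(0.94, array([211.1, 332.9])), (0.69, array([248. , 371.5])), (0.23, array([157.5, 416.2]))] expect [210.482 336.005]
mallet scene [(0.56, array([187. , 248.3]))] expect [199.964 285.875]
mallet_eye top [(0.88, array([176.4, 328.9]))] expect [176.7   329.587]
mallet_eye scene [(0.88, array([142.4, 256.3])), (0.73, array([203.3, 289.9]))] expect [204.214 291.827]
mallet_grip top [(0.89, array([261.9, 372.2])), (0.85, array([203.9, 338.7]))] expect [200.622 334.81 ]
mallet_grip scene [(0.81, array([193.5, 287.2])), (0.69, array([163.8, 251.1]))] expect [194.278 286.914]
```

```bash
python3 - <<'E'
from fit2 import *
C={n:cam(n) for n in("top","scene")}
for q,k in(("mallet_eye",0),("mallet_grip",0)):
    A={n:min((r["at"] for r in pinpoint(q,n)),key=lambda a:np.hypot(*(np.array(a)-((190,333) if n=="top" else (200,288))))) for n in C}
    p,e=tri(C["top"],A["top"],C["scene"],A["scene"]); print(q,"pb",RB.T@(p-FOOT),"gap",e)
def ps(x,pit):
    R=RB@Ro.from_euler("y",pit).as_matrix(); return FOOT+RB@np.array([x,0,35-pit*130])-R@[150,0,35],R
for n,roi in(("top",(190,235,310,360)),("scene",(165,225,260,320))):
    im=C[n]["img"][roi[0]:roi[1],roi[2]:roi[3]]; f=im.astype(float)
    b=((f.max(2)<75)&(f.max(2)-f.min(2)<22)).astype(np.uint8); nn,l,st,ce=cv2.connectedComponentsWithStats(b)
    for i in range(1,nn):
        if st[i,4]>60: print(n,"black blob centre",ce[i]+[roi[2],roi[0]],"bbox",st[i,:2]+[roi[2],roi[0]],st[i,2:4],st[i,4])
    for pit in(-.12,0,.12):
        p=px(C[n],T(*ps(-4,pit),HEAD)); m=down(fill(C[n],T(*ps(-4,pit),HEAD),roi))
        print("  model",pit,"bbox",p.min(0),p.max(0)-p.min(0),"area",m.sum())
E
```

```text
mallet_eye pb [13.068 -2.146 58.253] gap 11.890285688267168
mallet_grip pb [-103.695   -3.25    39.893] gap 27.916483449669805
top black blob centre [339.333 218.401] bbox [330 207] [20 22] 267
  model -0.12 bbox [326.945 201.682] [22.299 27.097] area 447.8125
  model 0 bbox [327.324 202.755] [21.982 26.297] area 430.4375
  model 0.12 bbox [327.613 203.461] [21.608 25.149] area 408.0
scene black blob centre [281.81  185.658] bbox [273 174] [21 33] 368
  model -0.12 bbox [271.625 174.955] [24.985 28.997] area 585.5
  model 0 bbox [271.557 173.492] [24.686 30.148] area 611.5
  model 0.12 bbox [271.602 172.211] [24.365 31.27 ] area 628.4375
```

```bash
python3 -c "
from plant import bot
print(bot.close_job())"
```

```text
the job is handed in; nothing more can be done
None
```

I handed the job in at about 30 s with the bung driven home and the mallet hung on the peg and released. The hand-in gave no verdict, my last measurements of how flat the mallet lies were inconclusive, and I viewed 11 pictures instead of the allowed 10.

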